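Set up test bars under the bench magnifier

TASK

Swing the magnifier clear of the blue inspection tray and lay every test bar that is there flat in a slot of its own. Then shut the yellow frame down over them, and only then turn both red turnbuttons square across its edge to secure it. Last, swing the magnifier back so that its lens is over the middle of the tray, and leave the jar, mug and screwdriver where they are.

Things in the scene. Friction and masses are not known exactly. Their poses are not given: they have to be found in the camera images.
- tray: Fixed inspection tray; blue base plate 225 x 206 x 20 mm (x -135 to +90, y +-103 mm). Origin at bench level under the middle of the slots; x from its front (turnbuttons, nearer the robot) to its rear (hinge), y to its left. Aluminium walls across front and rear at x = +-63 to 75 mm, tops 40 mm above the bench; no walls at the sides.
- tray_center (a point): Middle of the slot floor, 20 mm above the bench, axes as the tray. Four slots run along x, centred at y = -66, -22, +22, +66 mm, each about 40 mm wide and 126 mm long between the end walls, parted by white ribs 10 mm high only at x = +-34 to 63 mm; the middle 68 mm is open from side to side, with room for fingers.
- cover (a joint): Yellow frame hinged at the tray's rear, 150 x 196 x 8 mm, open window, front and rear rims 28 mm wide, black tab (24 long x 30 x 8 mm) out of the middle of its free edge. Rad: 0 = shut, level on the tray walls, top 48 mm above the bench; 1.57 = upright; up to 2.0. Starts open, just past upright. Stiff: stays where left; 2 to 5 N at the free edge.
- cover_hinge (a point): Middle of the hinge line of the frame, at tray x = +75 mm, y = 0, 44 mm above the bench; the hinge line runs along tray y.
- cover_edge (a point): Middle of the free front edge of the frame, half-way through its thickness, 150 mm from the hinge line, where the black tab begins.
- button_left (a joint): Red turnbutton, left of the tray's front; pivot upright, at tray x = -91, y = +65 mm. Bar 64 x 16 x 8 mm pivoted in its middle, underside 52 mm above the bench, with a fin along it 50 long, 10 thick, 60 to 80 mm above the bench. Rad, 0 to 1.6: 0 = along the tray's front edge, clear; 1.57 = along tray x, over the shut frame's rim. Grows anticlockwise from above. Stays where left (0.06 N m).
- button_right (a joint): The same turnbutton at the right, pivot at tray x = -91, y = -65 mm. 0 = clear along the edge, 1.57 = square across the rim; grows clockwise seen from above; range 0 to 1.6.
- grip_left (a point): On the pivot axis of the left turnbutton, at the middle of its fin, 70 mm above the bench.
- grip_right (a point): On the pivot axis of the right turnbutton, at the middle of its fin, 70 mm above the bench.
- lens (a point): Centre of the magnifier head: white ring, clear lens, 126 mm across, 22 mm thick, 262 mm above the bench. Its stiff arm turns level about an upright steel post (26 mm thick) behind the tray, whose axis is 262 mm from here on the line from the handle through this point. It swings about 80 deg either way, stays where left (0.6 N m, 2 N at the handle). The arm passes above the open frame.
- handle (a point): Upright orange handle peg of the magnifier, 20 mm thick, rising from 266 to 321 mm above the bench, 72 mm beyond the lens centre on the line from the post; this point is on its axis, 300 mm above the bench.
- bar1: Loose steel tensile test bar (dog-bone), 110 x 26 x 16 mm: heads 25 mm long and 26 mm wide at both ends, a waist 60 mm long and 14 mm wide between. Origin at its middle (8 mm above what it lies on), x along its length, z up. 80 to 350 g. May be absent.
- bar2: Loose aluminium tensile test bar (dog-bone), 110 x 26 x 16 mm: heads 25 mm long and 26 mm wide at both ends, a waist 60 mm long and 14 mm wide between. Origin at its middle (8 mm above what it lies on), x along its length, z up. 80 to 350 g. May be absent.
- bar3: Loose brass tensile test bar (dog-bone), 110 x 26 x 16 mm: heads 25 mm long and 26 mm wide at both ends, a waist 60 mm long and 14 mm wide between. Origin at its middle (8 mm above what it lies on), x along its length, z up. 80 to 350 g. May be absent.
- bar4: Loose copper tensile test bar (dog-bone), 110 x 26 x 16 mm: heads 25 mm long and 26 mm wide at both ends, a waist 60 mm long and 14 mm wide between. Origin at its middle (8 mm above what it lies on), x along its length, z up. 80 to 350 g. May be absent.
- jar: Bystander: closed jar with a cap, 56 mm across, 100 mm tall; origin under its middle.
- mug: Bystander: white mug, 76 mm across, 90 mm tall; origin under its middle.
- driver: Bystander: blue-handled screwdriver lying down, 170 mm long.
Not all that is in view belongs to the job. What is shaped like the bar2 but green is not meant.

How it is judged:
On the way, in this order (a step that is already met when the one before it is completed fails the run):
1. the magnifier head is swung clear of the tray (lens more than 155 mm from the tray's middle, seen from above) (horizontal distance between lens and tray_center above 0.155 m), for 0.2 s.
2. every test bar lies flat in a slot (x of bar1 in the frame of tray between -0.014 and 0.014 m and y of bar1 in the frame of tray between -0.085 and 0.085 m and z of bar1 in the frame of tray between 0.024 and 0.032 m and angle between the x axis of each of bar1, bar2, bar3, bar4 and the x axis of tray, either way round below 0.3 rad and x of bar2 in the frame of tray between -0.014 and 0.014 m and y of bar2 in the frame of tray between -0.085 and 0.085 m and z of bar2 in the frame of tray between 0.024 and 0.032 m and x of bar3 in the frame of tray between -0.014 and 0.014 m and y of bar3 in the frame of tray between -0.085 and 0.085 m and z of bar3 in the frame of tray between 0.024 and 0.032 m and x of bar4 in the frame of tray between -0.014 and 0.014 m and y of bar4 in the frame of tray between -0.085 and 0.085 m and z of bar4 in the frame of tray between 0.024 and 0.032 m), for 0.2 s.
3. the frame is shut over the loaded bars (all of step 2 and value of joint cover below 0.04 rad), for 0.2 s.
4. both turnbuttons are turned across the shut frame (value of joint cover below 0.04 rad and value of joint each of button_left, button_right above 1.2 rad), for 0.2 s.
5. the lens is back over the middle of the tray (all of step 4 and horizontal distance between lens and tray_center below 0.035 m), for 0.2 s.
At the end, for the whole second after the job is handed in: Every bar present lies flat in a slot (along it within 0.3 rad, its middle within 14 mm of the slot's middle lengthwise), the frame is shut (under 0.04 rad), both turnbuttons stand beyond 1.2 rad, and the lens is within 35 mm of the tray's middle, seen from above (all of step 2 and all of step 5); the robot touches nothing.
It fails at once if the jar was pushed out of its place (more than 30 mm) (distance of jar from where it was at the start of the episode above 0.03 m).
It fails at once if the mug was pushed out of its place (more than 30 mm) (distance of mug from where it was at the start of the episode above 0.03 m).
It fails at once if the screwdriver was pushed out of its place (more than 30 mm) (distance of driver from where it was at the start of the episode above 0.03 m).
It fails at once if a turnbutton was turned across while the frame was still open (value of joint cover above 0.2 rad and value of joint any of button_left, button_right above 0.7 rad).
Of bar1, bar2, bar3, bar4 only 2 to 4 are there at a start; the rules pass over those that are not, and their reading is None.
At some moment in a run one of bar1, bar2, bar3, bar4 may be knocked a few centimetres aside while the robot is not near it.
Once in a run the grip may slacken for a moment while it holds something.
It also fails if it takes over 210 s, if anything falls off the work surface, if the arm or the gripper's body presses on something with over 40 N, if the wrist force passes 120 N, or if a joint passes its speed limit or range.

ROBOT

A 6-joint arm with a two-finger parallel gripper is mounted at the origin on the work surface. World frame = base frame: x ahead of the robot, y to its left, z up, the work surface at z = 0. Lengths are in m, angles in rad, forces in N, time in s.
With the tool pointing down it reaches from about 0.325 to 0.775 m from the base axis. Payload 5.5 kg.
Tool frame: the origin (TCP) lies midway between the tips of the shut fingers; the grasp point (between the pads) lies 19 mm behind it; z points along the fingers, y is the line along which they close (so a half turn about z gives the same grasp; the last joint's range is limited). The gripper opens to 85 mm and grips with 20 to 120 N. Pads are 22 mm wide; open, the fingers measure 114 mm over their backs; the gripper's body (76 mm by 85 mm) begins 54 mm behind the grasp point. The pads swing forward as they close: fully open they stand 13 mm farther back than shut.
Start: joints at [1.081, 0.091, 1.231, -0, 1.82, -0.057], TCP at [0.252, 0.545, 0.231] pointing down, gripper open.
Joint ranges: [-2.87, 2.87], [-0.86, 2.18], [0.17, 2.46], [-1.51, 4.65], [0.06, 2.69], [-2.65, 2.65]. Speed limits (rad/s): [2.57, 2.57, 3.01, 3.14, 3.14, 3.14].

INTERFACE

Orientations are given as [roll, pitch, yaw] about the fixed x, y, z axes, in that order (R = Rz(yaw) Ry(pitch) Rx(roll)).
In Python, from workcell import monitor, vision, bot, finder gives the robot as it stands.
- The arm moves only by the tool apply_moves, never from a script. Its arguments are lists of equal length, an entry for each row: "dp": the shift along the tool's x, y, z each as a share of 200 mm, from -1 to 1, a list of three; "rot": the turn, a rotation vector about the tool's x, y, z each as a share of pi/2 rad, from -1 to 1, a list of three; "jaw": the closure, from 0 (fully open) to 1 (shut). In form: {"dp": [[x, y, z], ...], "rot": [[wx, wy, wz], ...], "jaw": [jaw, ...]}. A call has 1 to 5 rows; each row is the pose to reach, as a shift and turn from the pose commanded when the call began, along the tool's axes at that moment; what a row does not reach only later rows make up. A row lasts 1/10 s, in which the tool goes at most 50 mm and 8.59 degrees, less where a joint would pass 70% of its speed; a pose out of reach is approached as far as the arm can. A call with a number of a shift or a turn outside -1 to 1 is refused whole. A call with a gripper value outside its range is refused whole. The fingers move at their own pace and stop on an object; "newtons" is the grip in N (left out, the last holds). Time passes only in rows, so rows that repeat a pose let the fingers close. It gives the time, the measured TCP pose, the force, the opening and the grip force at its end, in the units of the state.
- monitor.read_state(): the state, without advancing time (a new reading comes with each control period).
- vision.grab_frame(name): name is "scene" or "side" or "wrist"; returns a dict with "color" (384x512x3 uint8, red, green, blue), "fx", "fy", "cx", "cy" (pixels), "k1" (the pictures are not rectified: a ray, as slopes to the right and down, at radius r is drawn at 1 + k1 r^2 times it, then the intrinsics apply), "eye" and "orientation" of the camera in the world; the wrist camera has in their place "hand_eye" (4x4, takes a point from camera to tool coordinates, whose origin is the TCP and whose axes are the flange's). Camera axes: x right, y down, z forward; pixel columns grow to the right and rows downward; lengths in m; the calibration is good to about 2 mm. A picture is of the moment at which its call begins: read the wrist's pose just before it. There is no depth.
- bot.sign_off(): hands the job in; it is judged then, once.
Trained networks look in a picture, given as the dict that the camera call returned (one of the last four; its "shot" number tells which), for a name from the list of things; names that differ only in an ending like _2 or _b are one class to them, and where a whole thing is asked for, a point or a joint stands for the part that bears it (a point fixed in the world has none). Each returns a list of dicts, best first, with "p" (0 to 1); they miss things now and then, are a little off and sometimes report something else, mostly with a low value. They report only what shows in the picture. A call takes as long as a camera call. They do not tell look-alikes from the thing itself.
- finder.outline_of(name, picture): "pixels" (384x512 bool, what is visible of it) and "box" ([left, top, right, bottom] in pixels, round what is visible of it).
The state is a dict: "time_s": time; "joint_pos": joint angles; "qd": joint speeds; "joint_efforts": joint torques, N m; "eef_pos": TCP position; "ee_rot": TCP orientation; "wrist_force": force on the tool from outside, world axes, zero at the start; "torque": the same for the moment, N m; "gripper_width": finger opening in m; "grip_force": force on a finger pad.
Only numpy, scipy, OpenCV 4.12 (cv2) and the standard library are available. Lean on these libraries where they do the work, as an engineer would, in place of code of your own. Each camera call takes 0.05 s, during which the arm holds its last target. There are 200 camera calls.

## Working session

There is one attempt and no reset: what is moved stays moved. The work goes in short steps, Python scripts to look and compute and a tool call to move; the robot and the scene stay as the last step left them, time stands still between calls to the robot, and variables do not carry over. Pictures are saved under pics/ and viewed, at most 14 in all, crops included, and the job is handed in when it is done.

Besides the shell and the picture viewer there is one more tool, called as name(argument=value, ...), one argument or row to a line, values as JSON. apply_moves: Moves the arm, as the interface text tells. Its arguments: {"type":"object","properties":{"dp":{"type":"array","items":{"type":"array","items":{"type":"number"}}},"rot":{"type":"array","items":{"type":"array","items":{"type":"number"}}},"jaw":{"type":"array","items":{"type":"number"}},"newtons":{"type":"number"}},"required":["dp","rot","jaw"]}

```bash
mkdir -p pics; ls; cat > h.py <<'E'
import numpy as np, cv2
from workcell import monitor, vision, bot, finder
from scipy.spatial.transform import Rotation as R
def Rot(o):
    o=np.array(o,float)
    if o.shape==(3,3): return o
    if o.size==4: return R.from_quat(o).as_matrix()
    return R.from_euler('xyz',o).as_matrix()
def cam(f,st=None):
    if 'eye' in f: return np.array(f['eye']),Rot(f['orientation'])
    T=np.array(f['hand_eye']); Rt=Rot(st['ee_rot'])
    return np.array(st['eef_pos'])+Rt@T[:3,3], Rt@T[:3,:3]
def px2w(f,uv,z,st=None):
    e,C=cam(f,st); uv=np.atleast_2d(uv).astype(float)
    K=np.array([[f['fx'],0,f['cx']],[0,f['fy'],f['cy']],[0,0,1.]])
    n=cv2.undistortPoints(uv[:,None],K,np.array([f['k1'],0,0,0.]))[:,0]
    # exact-ish inverse
    d=np.c_[n,np.ones(len(n))]@C.T
    z=np.broadcast_to(z,len(d))
    return e+d*((z-e[2])/d[:,2])[:,None]
def w2px(f,p,st=None):
    e,C=cam(f,st); p=(np.atleast_2d(p)-e)@C
    s=p[:,:2]/p[:,2:]; s=s*(1+f['k1']*(s**2).sum(1))[:,None]
    return s*[f['fx'],f['fy']]+[f['cx'],f['cy']]
def grab(n):
    st=monitor.read_state(); f=vision.grab_frame(n); return st,f
def save(f,name): cv2.imwrite('pics/'+name+'.png',cv2.cvtColor(f['color'],cv2.COLOR_RGB2BGR))
E
python3 - <<'E'
from h import *
for n in ['scene','side','wrist']:
    st,f=grab(n); save(f,n+'0'); print(n,{k:v for k,v in f.items() if k!='color'})
    for t in ['tray','cover','button_left','lens','handle','bar1','bar2','bar3','bar4','jar','mug','driver']:
        r=finder.outline_of(t,f); print(t,[(round(x['p'],2),np.round(x['box']).tolist()) for x in r])
print(st)
E
```

```text
pics
scene {'fx': 458.43342984712086, 'fy': 458.43342984712086, 'cx': 261.0820780524948, 'cy': 200.5932555267534, 'k1': -0.12437621051835375, 'eye': array([ 1.56179863, -0.4772957 ,  0.90710162]), 'orientation': array([-2.14466358e+00,  1.17592439e-03,  1.20141378e+00]), 'shot': 1}
tray [(0.63, [252.0, 207.0, 348.0, 275.0])]
cover [(0.74, [283.0, 208.0, 347.0, 262.0]), (0.71, [164.0, 240.0, 182.0, 269.0])]
button_left [(0.33, [277.0, 154.0, 390.0, 228.0])]
lens [(0.61, [275.0, 152.0, 387.0, 228.0])]
handle [(0.96, [277.0, 152.0, 393.0, 232.0]), (0.35, [166.0, 241.0, 182.0, 267.0]), (0.2, [382.0, 212.0, 398.0, 246.0])]
bar1 [(0.82, [98.0, 281.0, 110.0, 308.0]), (0.73, [203.0, 233.0, 235.0, 253.0]), (0.58, [95.0, 234.0, 129.0, 248.0]), (0.53, [221.0, 265.0, 241.0, 292.0]), (0.51, [124.0, 254.0, 159.0, 273.0]), (0.5, [171.0, 279.0, 199.0, 303.0]), (0.5, [161.0, 216.0, 173.0, 238.0])]
bar2 [(0.82, [98.0, 281.0, 110.0, 308.0]), (0.73, [203.0, 233.0, 235.0, 253.0]), (0.58, [95.0, 234.0, 129.0, 248.0]), (0.53, [221.0, 265.0, 241.0, 292.0]), (0.51, [124.0, 254.0, 159.0, 273.0]), (0.5, [171.0
[... 3335 characters left out ...]
55.0])]
driver []
{'time_s': 1.3, 'joint_pos': array([ 1.08127947e+00,  9.10758752e-02,  1.23069143e+00,  1.70648888e-05,
        1.81980329e+00, -5.66988374e-02]), 'qd': array([ 0.00019475, -0.00036859, -0.00086478, -0.00096471, -0.00216497,
       -0.00037662]), 'joint_efforts': array([ 9.43567211e-04, -4.58466876e+01, -4.18093157e+01, -9.63071057e-05,
        1.02327245e-03, -1.17871016e-05]), 'eef_pos': array([0.25166067, 0.54468643, 0.23129451]), 'ee_rot': array([ 3.14156970e+00, -1.52619964e-05,  2.70877884e+00]), 'wrist_force': array([0.77252083, 1.07445051, 0.75602099]), 'torque': array([-0.04170885,  0.01905116,  0.03629811]), 'grip_force': 0.0, 'gripper_width': 0.08576739696499011}
```

```bash
python3 - <<'E'
import cv2
a=cv2.imread('pics/scene0.png')[130:330,80:430]; cv2.imwrite('pics/s0z.png',cv2.resize(a,(800,457),interpolation=cv2.INTER_CUBIC))
a=cv2.imread('pics/side0.png')[110:384,140:340]; cv2.imwrite('pics/d0z.png',cv2.resize(a,(438,600),interpolation=cv2.INTER_CUBIC))
E
```

```text
(no output)
```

View pics/s0z.png

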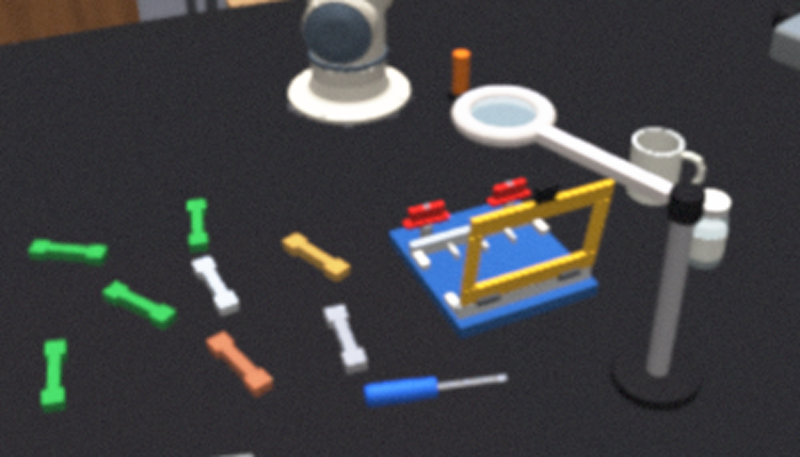

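View pics/d0z.png

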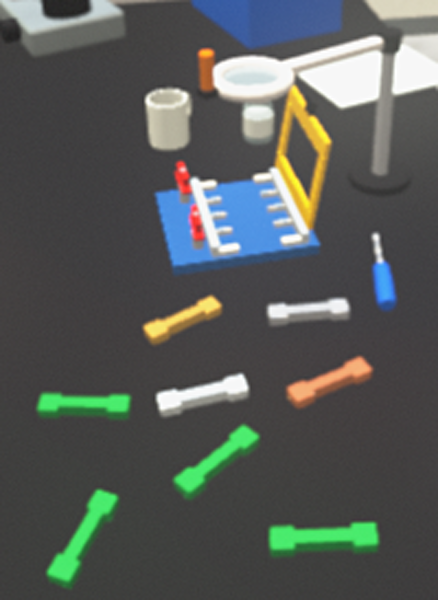

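```bash
cat > m.py <<'E'
from h import *
from scipy.optimize import minimize, least_squares
def hsv(f): return cv2.cvtColor(f['color'],cv2.COLOR_RGB2HSV).astype(int)
def masks(f):
    h=hsv(f); H,S,V=h[...,0],h[...,1],h[...,2]
    return dict(blue=(H>100)&(H<120)&(S>140)&(V>80), green=(H>50)&(H<75)&(S>120)&(V>80), dark=(V<70),
      orange=(H<=14)&(H>5)&(S>200)&(V>120), red=((H<4)|(H>175))&(S>180)&(V>90),
      brass=(H>=15)&(H<=22)&(S>110)&(V>120), yellow=(H>=20)&(H<=28)&(S>190)&(V>120), copper=(H<=14)&(H>4)&(S>90)&(S<200)&(V>110), white=(S<50)&(V>130))
def blob(m,minA=15):
    n,l,s,c=cv2.connectedComponentsWithStats(m.astype(np.uint8)); 
    return [(s[i,4],s[i,:4].tolist(),c[i],l==i) for i in range(1,n) if s[i,4]>=minA]
def barpose(f,m,st=None,z=0.012):
    ys,xs=np.nonzero(m); p=px2w(f,np.c_[xs,ys],z,st)[:,:2]
    r=cv2.minAreaRect((p*1000).astype(np.float32)); d=p-p.mean(0); w,v=np.linalg.eigh(d.T@d); a=v[:,1]
    return np.round(p.mean(0),4), round(np.degrees(np.arctan2(a[1],a[0]))%180,1)
E
python3 - <<'E'
from m import *
F={}
for n in ['scene','side']:
    st,f=grab(n); M=masks(f); F[n]=(f,M)
    r=finder.outline_of('bar1',f)
    for x in r:
        m=x['pixels']; c=np.median(hsv(f)[m],0)
        print(n,round(x['p'],2),x['box'],c,barpose(f,m))
    for k in ['orange','red','blue']:
        print(k,[(b[0],b[1],np.round(b[2],1)) for b in blob(M[k])])
# tray
box=np.array([[x,y,z] for x in(-.135,.09) for y in(-.103,.103) for z in(0,.02)])
def T(q,p):
    c,s=np.cos(q[2]),np.sin(q[2]); p=np.atleast_2d(p)
    return np.c_[q[0]+c*p[:,0]-s*p[:,1],q[1]+s*p[:,0]+c*p[:,1],p[:,2]]
def cost(q):
    t=0
    for n,(f,M) in F.items():
        b=max(blob(M['blue']),key=lambda b:b[0] if b[2][1]<280 and (n=='scene' or b[1][1]>140) else 0)[3]
        u=w2px(f,T(q,box)); hull=cv2.convexHull((u*8).astype(np.float32))/8
        S=4; im=np.zeros((384*S,512*S),np.uint8); cv2.fillConvexPoly(im,np.round((hull+.5)*S).astype(np.int32),1)
        im=cv2.resize(im.astype(np.float32),(512,384),interpolation=cv2.INTER_AREA)
        t+=(b*(1-im)).sum()+(M['dark']*im).sum()
    return t
f,M=F['side']
g=px2w(f,[[221,232],[285,219],[212,195]],.02)
d=g[1]-g[0]; q0=[*(g.mean(0)[:2]),np.arctan2(d[1],d[0])]
ctr=g[0][:2]; q0[:2]=ctr-(R.from_euler('z',q0[2]).as_matrix()@[-.135,-.103,0])[:2]
print(q0,cost(q0))
r=minimize(cost,q0,method='Nelder-Mead',options=dict(initial_simplex=np.array([q0]+[np.array(q0)+d for d in np.diag([.02,.02,.1])])))
print(r.x,r.fun); q=r.x
np.save('tray.npy',q)
for n,(f,M) in F.items(): print(n,w2px(f,T(q,[[-.091,.065,.07],[-.091,-.065,.07]])).round(1))
print(monitor.read_state()['time_s'])
E
```

```text
scene 0.81 [170.9, 276.8, 198.6, 302.2] [  9. 137. 222.] (array([ 0.6163, -0.3413]), np.float64(17.7))
scene 0.75 [161.6, 218.1, 173.3, 239.9] [ 67.  170.  189.5] (array([ 0.316 , -0.3329]), np.float64(169.8))
scene 0.73 [222.1, 261.6, 241.2, 295.1] [115.  14. 224.] (array([ 0.6207, -0.206 ]), np.float64(176.8))
scene 0.73 [162.9, 240.2, 183.6, 265.6] [107.   9. 242.] (array([ 0.4591, -0.337 ]), np.float64(6.9))
scene 0.71 [204.3, 234.1, 232.5, 257.5] [ 19.  145.  191.5] (array([ 0.4455, -0.1916]), np.float64(24.8))
scene 0.65 [95.0, 235.5, 127.9, 248.2] [ 67.  171.  161.5] (array([ 0.3131, -0.5164]), np.float64(57.9))
scene 0.65 [255.6, 219.5, 277.4, 233.0] [  1. 203. 184.] (array([ 0.41  , -0.0147]), np.float64(113.4))
scene 0.59 [122.5, 252.9, 158.5, 273.7] [ 67. 169. 162.] (array([ 0.4621, -0.4385]), np.float64(35.3))
scene 0.56 [97.4, 279.8, 110.4, 313.2] [ 67. 170. 199.] (array([ 0.5581, -0.5589]), np.float64(172.8))
orange [(np.int32(77), [279, 152, 6, 18], array([281.2, 160.9]))]
red [(np.int32(123), [293, 208, 19, 12], array([302.4, 213.8])), (np.int32(132), [256, 218, 20, 1
[... 1535 characters left out ...]
4529, -0.4452]), np.float64(36.9))
orange []
red [(np.int32(35), [220, 189, 6, 9], array([223.1, 192.1])), (np.int32(27), [228, 209, 5, 10], array([229.5, 213.8]))]
blue [(np.int32(2195), [226, 81, 70, 50], array([257. , 103.2])), (np.int32(1119), [0, 93, 21, 100], array([  6.5, 147.8])), (np.int32(1209), [211, 193, 63, 39], array([241.5, 211.9])), (np.int32(27), [275, 216, 11, 8], array([281.4, 220.6])), (np.int32(174), [310, 230, 11, 21], array([314.9, 240.2]))]
[np.float64(0.5616568257210746), np.float64(0.03214663636712432), np.float64(0.15214979674811063)] 5095.5625
[0.56052959 0.03170115 0.06434429] 4983.8125
scene [[302.7 211.9]
 [266.5 221.7]]
side [[222.  189.4]
 [227.9 209.4]]
2.15
```

```bash
cat >> m.py <<'E'
box=np.array([[x,y,z] for x in(-.135,.09) for y in(-.103,.103) for z in(0,.02)])
def T(q,p):
    c,s=np.cos(q[2]),np.sin(q[2]); p=np.atleast_2d(p)
    return np.c_[q[0]+c*p[:,0]-s*p[:,1],q[1]+s*p[:,0]+c*p[:,1],p[:,2]]
def tri(fs,uvs):
    A=[];b=[]
    for f,uv in zip(fs,uvs):
        e,_=cam(f); d=px2w(f,uv,0)[0]-e; d/=np.linalg.norm(d); P=np.eye(3)-np.outer(d,d); A.append(P);b.append(P@e)
    A=np.vstack(A);b=np.hstack(b); x=np.linalg.lstsq(A,b,rcond=None)[0]; return x, np.linalg.norm(A@x-b)
E
python3 - <<'E'
from m import *
F={}
win={'scene':(245,205,350,282),'side':(205,180,300,240)}
for n in win:
    st,f=grab(n); M=masks(f); a,b,c,d=win[n]; w=np.zeros((384,512),bool); w[b:d,a:c]=1; M['blue']&=w; F[n]=(f,M)
    h=hsv(f)
    if n=='side': print(h[142,228:241].tolist())
def cost(q):
    t=0
    for n,(f,M) in F.items():
        u=w2px(f,T(q,box)); hull=cv2.convexHull((u*8).astype(np.float32))/8
        S=4; im=np.zeros((384*S,512*S),np.uint8); cv2.fillConvexPoly(im,np.round((hull+.5)*S).astype(np.int32),1)
        im=cv2.resize(im.astype(np.float32),(512,384),interpolation=cv2.INTER_AREA)
        t+=(M['blue']*(1-im)).sum()+(M['dark']*im).sum()
    return t
q0=[.56,.032,.152]
r=minimize(cost,q0,method='Nelder-Mead',options=dict(initial_simplex=np.array([q0]+[np.array(q0)+d for d in np.diag([.02,.02,.1])])))
print(r.x,r.fun); q=r.x
np.save('tray.npy',q)
for n,(f,M) in F.items(): print(n,w2px(f,T(q,[[-.091,.065,.07],[-.091,-.065,.07]])).round(1))
h=hsv(F['side'][0]); m=(h[...,0]<16)&(h[...,1]>130)&(h[...,2]>100); m[:120]=0;m[165:]=0
bs=blob(m,8); print([(b[1],b[2]) for b in bs])
uvS=[281.2,160.9]
for b in bs: print(tri([F['scene'][0],F['side'][0]],[uvS,b[2]]))
for n in F:
    for x in finder.outline_of('lens',F[n][0]): print(n,x['p'],x['box'])
    for o in ['jar','mug','driver']:
        for x in finder.outline_of(o,F[n][0])[:1]: u=x['box']; print(o,px2w(F[n][0],[(u[0]+u[2])/2,(u[1]+u[3])/2],0.045 if o!='driver' else .01))
E
```

```text
[[150, 7, 71], [165, 7, 73], [8, 61, 92], [11, 148, 141], [12, 186, 178], [12, 189, 178], [12, 183, 171], [12, 184, 169], [10, 145, 171], [9, 33, 227], [98, 4, 254], [90, 1, 249], [0, 1, 248]]
[0.56098069 0.0308273  0.0675197 ] 14.8125
scene [[302.4 212. ]
 [266.2 221.9]]
side [[222.1 189.5]
 [228.2 209.6]]
[([45, 130, 6, 6], array([ 47.05263158, 132.26315789])), ([230, 132, 8, 20], array([233.73394495, 141.23853211]))]
(array([-0.07441665,  0.24042919,  0.13775992]), np.float64(0.22114416356940278))
(array([ 0.50624191, -0.00800407,  0.29590639]), np.float64(0.0005692835352193634))
scene 0.96 [277.2, 148.2, 389.7, 230.5]
jar [[0.62839625 0.32127274 0.045     ]]
mug [[0.46921547 0.36052295 0.045     ]]
driver [[ 0.74517162 -0.14241432  0.01      ]]
side 0.73 [265.8, 148.8, 289.2, 216.1]
side 0.68 [229.8, 124.8, 321.5, 160.5]
jar [[0.6268013  0.29679275 0.045     ]]
mug [[0.46226205 0.33763245 0.045     ]]
driver [[ 0.73742635 -0.17756584  0.01      ]]
```

```bash
python3 - <<'E'
from m import *
_,a=grab('scene');_,b=grab('side')
print(tri([a,b],[[300.5,180.3],[255.5,145.6]]))
print(px2w(a,[300.5,180.3],.262),px2w(b,[255.5,145.6],.262))
print(tri([a,b],[[380.6,217.5],[318,128]]))
m=(80+658/2.2857,130+372/2.2857); s=(140+379/2.19,110+178/2.19)
print(px2w(a,m,0.005),px2w(b,s,0.005))
E
```

```text
(array([0.57710003, 0.02024079, 0.26347192]), np.float64(0.0010712813323453128))
[[0.57362879 0.02220554 0.262     ]] [[0.57762767 0.02170463 0.262     ]]
(array([0.81533939, 0.12491684, 0.26457307]), np.float64(0.002767535109991528))
[[0.80969715 0.13219442 0.005     ]] [[0.81430056 0.12080537 0.005     ]]
```

```bash
cat >> m.py <<'E'
def chain(wps,start=None):
    """wps: (x,y,z,yawdeg) list; each a call. prints dp, rot for tool-down moves"""
    if start is None:
        st=monitor.read_state(); p=np.array(st['eef_pos']); Rt=Rot(st['ee_rot'])
        print('at',p.round(4),np.degrees(st['ee_rot']).round(2),'t',round(st['time_s'],2),'w',round(st['gripper_width'],4),'q',np.round(st['joint_pos'],2),'F',np.round(st['wrist_force'],1))
    else: p=np.array(start[:3]);Rt=R.from_euler('xyz',[180,0,start[3]],degrees=True).as_matrix()
    for w in wps:
        grp=w if isinstance(w,list) else [w]
        D=[];O=[]
        for g in grp:
            Rn=R.from_euler('xyz',[180,0,g[3]],degrees=True).as_matrix()
            D.append((Rt.T@(np.array(g[:3])-p)/.2).round(4).tolist()); O.append((R.from_matrix(Rt.T@Rn).as_rotvec()/(np.pi/2)).round(4).tolist())
        print('dp',D,'rot',O); p=np.array(grp[-1][:3]); Rt=R.from_euler('xyz',[180,0,grp[-1][3]],degrees=True).as_matrix()
def arc(P,r,z,a): return [(P[0]+r*np.cos(np.radians(t)),P[1]+r*np.sin(np.radians(t)),z,t) for t in a]
E
python3 - <<'E'
from m import *
P=(.814,.122)
h=(.506,-.008)
chain([(.35,.38,.40,180),(.42,.19,.42,203),(*h,.42,203),(*h,.285,203)]+[arc(P,.334,.285,range(203-s-5,203-s-26,-5)) for s in (0,25,50)])
E
```

```text
at [0.2516 0.5447 0.2313] [-180.     -0.    155.21] t 2.75 w 0.0853 q [ 1.08  0.09  1.23  0.    1.82 -0.06] F [ 0.4 -0.3 -0.4]
dp [[-0.7918, -0.5413, -0.8437]] rot [[-0.0, -0.0, -0.2755]]
dp [[-0.35, -0.95, -0.1]] rot [[0.0, 0.0, -0.2556]]
dp [[-0.009, -1.0793, -0.0]] rot [[0.0, 0.0, 0.0]]
dp [[-0.0, -0.0, 0.675]] rot [[0.0, 0.0, 0.0]]
dp [[-0.0079, 0.1422, 0.0], [-0.0269, 0.2866, 0.0], [-0.0585, 0.4288, 0.0], [-0.1023, 0.5678, 0.0], [-0.158, 0.7024, 0.0]] rot [[0.0, -0.0, 0.0556], [0.0, -0.0, 0.1111], [0.0, -0.0, 0.1667], [0.0, -0.0, 0.2222], [-0.0, -0.0, 0.2778]]
dp [[-0.0064, 0.1456, 0.0], [-0.0254, 0.29, 0.0], [-0.0569, 0.4322, 0.0], [-0.1007, 0.5712, 0.0], [-0.1565, 0.7058, 0.0]] rot [[0.0, -0.0, 0.0556], [-0.0, -0.0, 0.1111], [0.0, -0.0, 0.1667], [-0.0, -0.0, 0.2222], [0.0, -0.0, 0.2778]]
dp [[-0.0064, 0.1456, 0.0], [-0.0254, 0.29, 0.0], [-0.0569, 0.4322, 0.0], [-0.1007, 0.5712, 0.0], [-0.1565, 0.7058, 0.0]] rot [[-0.0, -0.0, 0.0556], [-0.0, -0.0, 0.1111], [-0.0, -0.0, 0.1667], [-0.0, -0.0, 0.2222], [-0.0, -0.0, 0.2778]]
```

apply_moves(
  dp=[
    [-0.79,-0.54,-0.84],
    [-0.79,-0.54,-0.84],
    [-0.79,-0.54,-0.84],
    [-0.79,-0.54,-0.84],
    [-0.79,-0.54,-0.84],
  ],
  rot=[
    [0,0,-0.27],
    [0,0,-0.27],
    [0,0,-0.27],
    [0,0,-0.27],
    [0,0,-0.27],
  ],
  jaw=[0,0,0,0,0],
)

```text
time_s: 3.25
eef_pos: [0.3483, 0.3819, 0.3978]
ee_rot: [3.141, 0.0, 3.133]
wrist_force: [-0.2, 0.6, 1.0]
gripper_width: 0.0852
grip_force: 0.0
```

apply_moves(
  dp=[
    [-0.35,-0.95,-0.1],
    [-0.35,-0.95,-0.1],
    [-0.35,-0.95,-0.1],
    [-0.35,-0.95,-0.1],
    [-0.35,-0.95,-0.1],
  ],
  rot=[
    [0,0,-0.26],
    [0,0,-0.26],
    [0,0,-0.26],
    [0,0,-0.26],
    [0,0,-0.26],
  ],
  jaw=[0,0,0,0,0],
)

```text
time_s: 3.75
eef_pos: [0.4171, 0.1894, 0.4172]
ee_rot: [-3.141, 0.002, -2.745]
wrist_force: [-0.2, -0.4, -0.1]
gripper_width: 0.0858
grip_force: 0.0
```

```bash
python3 - <<'E'
from m import *
h=(.506,-.008)
chain([(*h,.42,203),(*h,.285,203)])
E
```

```text
at [0.4171 0.1894 0.4172] [-1.7994e+02  9.0000e-02 -1.5730e+02] t 3.75 w 0.0858 q [ 0.35 -0.16  1.14 -0.    2.16 -1.62] F [-0.2 -0.4 -0.1]
dp [[-0.0291, -1.0821, -0.0128]] rot [[-0.0007, 0.001, -0.0033]]
dp [[-0.0, -0.0, 0.675]] rot [[0.0, 0.0, 0.0]]
```

apply_moves(
  dp=[
    [-0.03,-0.6,0],
    [-0.03,-1.0,0],
    [-0.03,-1.0,0],
    [-0.03,-1.0,0],
    [-0.03,-1.0,0],
  ],
  rot=[
    [0,0,0],
    [0,0,0],
    [0,0,0],
    [0,0,0],
    [0,0,0],
  ],
  jaw=[0,0,0,0,0],
)

```text
time_s: 4.25
eef_pos: [0.5013, 0.0058, 0.4143]
ee_rot: [-3.141, -0.003, -2.749]
wrist_force: [0.6, 1.1, 0.3]
gripper_width: 0.0856
grip_force: 0.0
```

apply_moves(
  dp=[
    [0,-0.08,0],
    [0,-0.08,0],
  ],
  rot=[
    [0,0,0],
    [0,0,0],
  ],
  jaw=[0,0],
)

```text
time_s: 4.45
eef_pos: [0.5063, -0.0047, 0.4161]
ee_rot: [-3.141, -0.0, -2.743]
wrist_force: [0.7, 1.5, -0.2]
gripper_width: 0.0852
grip_force: 0.0
```

```bash
python3 - <<'E'
from m import *
st,f=grab('wrist'); save(f,'w1')
h=hsv(f); m=(h[...,0]<16)&(h[...,0]>5)&(h[...,1]>130)&(h[...,2]>100)
for b in blob(m,100): print(b[0],b[1],b[2], px2w(f,b[2],.30,st), px2w(f,[b[2][0],b[1][1]+5],.321,st))
print(w2px(f,[[.506,-.008,.32],[.506,-.008,.27]],st))
E
```

```text
814 [58, 98, 22, 61] [ 68.71498771 127.86240786] [[ 0.51733551 -0.18088085  0.3       ]] [[ 0.49145162 -0.17335791  0.321     ]]
281 [241, 172, 21, 25] [252.06405694 181.07117438] [[ 0.49909329 -0.01256628  0.3       ]] [[ 0.49063412 -0.01580658  0.321     ]]
[[253.54722255 196.0751909 ]
 [253.95194898 181.32622856]]
```

View pics/w1.png

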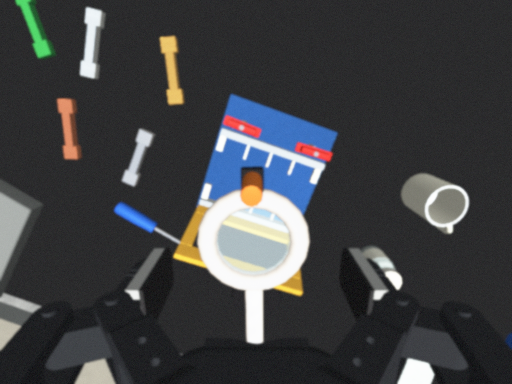

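apply_moves(
  dp=[
    [0,-0.02,0.2],
    [0,-0.02,0.4],
    [0,-0.02,0.65],
    [0,-0.02,0.65],
    [0,-0.02,0.65],
  ],
  rot=[
    [0,0,0],
    [0,0,0],
    [0,0,0],
    [0,0,0],
    [0,0,0],
  ],
  jaw=[0,0,0,0.6,0.6],
  newtons=20,
)

```text
time_s: 5.0
eef_pos: [0.507, -0.0065, 0.2868]
ee_rot: [3.141, -0.001, -2.74]
wrist_force: [-0.7, 0.4, 1.2]
gripper_width: 0.059
grip_force: 0.0
```

apply_moves(
  dp=[
    [0,0,0],
    [0,0,0],
    [0,0,0],
    [0,0,0],
    [0,0,0],
  ],
  rot=[
    [0,0,0],
    [0,0,0],
    [0,0,0],
    [0,0,0],
    [0,0,0],
  ],
  jaw=[0.6,0.6,0.6,0.6,0.6],
)

```text
time_s: 5.5
eef_pos: [0.5078, -0.0076, 0.287]
ee_rot: [-3.141, 0.001, -2.742]
wrist_force: [0.5, 0.3, -1.3]
gripper_width: 0.0337
grip_force: 0.0
```

apply_moves(
  dp=[
    [-0.008,0.142,0],
    [-0.027,0.287,0],
    [-0.058,0.429,0],
    [-0.102,0.568,0],
    [-0.158,0.702,0],
  ],
  rot=[
    [0,0,0.056],
    [0,0,0.111],
    [0,0,0.167],
    [0,0,0.222],
    [0,0,0.278],
  ],
  jaw=[0.6,0.6,0.6,0.6,0.6],
)

```text
time_s: 6.0
eef_pos: [0.4816, 0.1345, 0.2865]
ee_rot: [-3.141, 0.0, 3.1]
wrist_force: [1.5, -2.4, 1.0]
gripper_width: 0.034
grip_force: 1.0
```

apply_moves(
  dp=[
    [-0.007,0.145,0],
    [-0.026,0.29,0],
    [-0.057,0.432,0],
    [-0.101,0.571,0],
    [-0.157,0.706,0],
  ],
  rot=[
    [0,0,0.056],
    [0,0,0.111],
    [0,0,0.167],
    [0,0,0.222],
    [0,0,0.278],
  ],
  jaw=[0.6,0.6,0.6,0.6,0.6],
)

```text
time_s: 6.5
eef_pos: [0.5184, 0.2749, 0.2865]
ee_rot: [-3.141, -0.0, 2.664]
wrist_force: [0.2, -2.4, 1.9]
gripper_width: 0.0344
grip_force: 1.1
```

apply_moves(
  dp=[
    [-0.007,0.145,0],
    [-0.026,0.29,0],
    [-0.057,0.432,0],
    [-0.101,0.571,0],
    [-0.157,0.706,0],
  ],
  rot=[
    [0,0,0.056],
    [0,0,0.111],
    [0,0,0.167],
    [0,0,0.222],
    [0,0,0.278],
  ],
  jaw=[0.6,0.6,0.6,0.6,0.6],
)

```text
time_s: 7.0
eef_pos: [0.611, 0.3862, 0.2861]
ee_rot: [-3.14, -0.0, 2.228]
wrist_force: [-0.5, -1.6, 1.3]
gripper_width: 0.0339
grip_force: 1.0
```

```bash
python3 - <<'E'
from m import *
P=(.814,.122)
chain([tuple(arc(P,.334,.285,[128])[0])])
E
```

```text
at [0.611  0.3862 0.2861] [-1.7993e+02 -1.0000e-02  1.2767e+02] t 7.0 w 0.0339 q [ 0.52  0.48  0.67  0.    1.99 -0.14] F [-0.5 -1.6  1.3]
dp [[0.004, -0.0137, 0.0053]] rot [[-0.0008, -0.0001, -0.0037]]
```

```bash
python3 - <<'E'
from m import *
st=monitor.read_state()['eef_pos']
chain([(*st[:2],.42,127.7),(.50,.22,.42,160),(.46,.03,.40,187),(.45,-.16,.38,188),(.45,-.22,.36,188)])
E
```

```text
at [0.611  0.3862 0.2861] [-1.7993e+02 -1.0000e-02  1.2767e+02] t 7.0 w 0.0339 q [ 0.52  0.48  0.67  0.    1.99 -0.14] F [-0.5 -1.6  1.3]
dp [[0.0001, -0.0008, -0.6697]] rot [[-0.0008, -0.0001, -0.0004]]
dp [[-0.3182, -0.9475, -0.0]] rot [[0.0, 0.0, -0.3589]]
dp [[-0.137, -0.9611, 0.1]] rot [[-0.0, 0.0, -0.3]]
dp [[0.1654, -0.9368, 0.1]] rot [[0.0, 0.0, -0.0111]]
dp [[0.0418, -0.2971, 0.1]] rot [[0.0, 0.0, 0.0]]
```

apply_moves(
  dp=[
    [0,0,-0.2],
    [0,0,-0.4],
    [0,0,-0.67],
    [0,0,-0.67],
  ],
  rot=[
    [0,0,0],
    [0,0,0],
    [0,0,0],
    [0,0,0],
  ],
  jaw=[0.5,0.5,0.3,0],
)

```text
time_s: 7.4
eef_pos: [0.6025, 0.38, 0.4071]
ee_rot: [-3.137, -0.001, 2.231]
wrist_force: [2.1, 1.1, -1.3]
gripper_width: 0.0706
grip_force: 0.0
```

apply_moves(
  dp=[
    [-0.32,-0.95,0],
    [-0.32,-0.95,0],
    [-0.32,-0.95,0],
    [-0.32,-0.95,0],
    [-0.32,-0.95,0],
  ],
  rot=[
    [0,0,-0.36],
    [0,0,-0.36],
    [0,0,-0.36],
    [0,0,-0.36],
    [0,0,-0.36],
  ],
  jaw=[0,0,0,0,0],
)

```text
time_s: 7.9
eef_pos: [0.4904, 0.2107, 0.4127]
ee_rot: [3.133, 0.009, 2.8]
wrist_force: [0.2, 0.7, 1.0]
gripper_width: 0.0853
grip_force: 0.0
```

apply_moves(
  dp=[
    [-0.14,-0.96,0.1],
    [-0.14,-0.96,0.1],
    [-0.14,-0.96,0.1],
    [-0.14,-0.96,0.1],
    [-0.14,-0.96,0.1],
  ],
  rot=[
    [0,0,-0.3],
    [0,0,-0.3],
    [0,0,-0.3],
    [0,0,-0.3],
    [0,0,-0.3],
  ],
  jaw=[0,0,0,0,0],
)

```text
time_s: 8.4
eef_pos: [0.4532, 0.0194, 0.3905]
ee_rot: [3.14, 0.01, -3.019]
wrist_force: [0.6, -0.1, 0.4]
gripper_width: 0.0853
grip_force: 0.0
```

apply_moves(
  dp=[
    [0.17,-1,0.2],
    [0.17,-1,0.2],
    [0.17,-1,0.2],
    [0.17,-1,0.2],
    [0.17,-1,0.2],
  ],
  rot=[
    [0,0,0],
    [0,0,0],
    [0,0,0],
    [0,0,0],
    [0,0,0],
  ],
  jaw=[0,0,0,0,0],
)

```text
time_s: 8.9
eef_pos: [0.4454, -0.1834, 0.3468]
ee_rot: [3.138, 0.006, -3.021]
wrist_force: [-0.4, -0.2, -0.3]
gripper_width: 0.0853
grip_force: 0.0
```

```bash
cat >> m.py <<'E'
def wristbars():
    st,f=grab('wrist'); out=[]
    for x in finder.outline_of('bar1',f):
        m=x['pixels']; c=np.median(hsv(f)[m],0); bx=x['box']
        nm='green' if 50<c[0]<80 and c[1]>90 else 'silver' if c[1]<60 else 'copper' if c[0]<15 else 'brass'
        if x['p']>.25 and nm!='green':
            p,a=barpose(f,m,st); out.append((nm,p,a)); print(nm,round(x['p'],2),np.round(bx).tolist(),c,p,a)
    return st,f
E
python3 - <<'E'
from m import *
chain([])
st,f=wristbars(); save(f,'w2')
E
```

```text
at [ 0.4454 -0.1834  0.3468] [ 179.81    0.34 -173.12] t 8.9 w 0.0853 q [-0.47 -0.17  1.28  0.01  2.03 -2.15] F [-0.4 -0.2 -0.3]
brass 0.95 [232.0, 115.0, 270.0, 182.0] [ 28.  100.5 255. ] [ 0.439  -0.1938] 26.0
silver 0.91 [223.0, 210.0, 247.0, 271.0] [105.   3. 254.] [ 0.6103 -0.2062] 177.4
silver 0.89 [151.0, 108.0, 178.0, 178.0] [  0.   0. 255.] [ 0.4511 -0.3375] 9.0
copper 0.85 [141.0, 199.0, 169.0, 247.0] [ 14. 107. 253.] [ 0.5945 -0.3467] 18.6
```

View pics/w2.png

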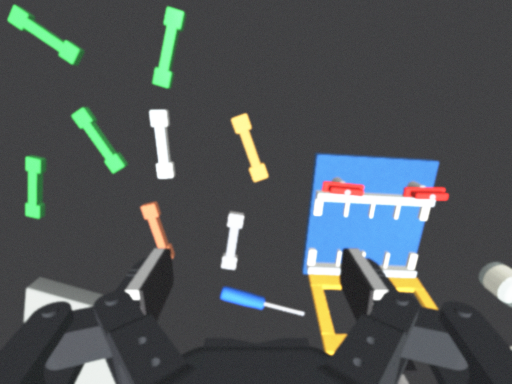

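```bash
cat >> m.py <<'E'
def trayfit(n,win,q0=None,st_f=None):
    st,f=st_f or grab(n); M=masks(f); a,b,c,d=win; w=np.zeros((384,512),bool); w[b:d,a:c]=1; B=M['blue']&w;D=M['dark']&w
    def cost(q):
        u=w2px(f,T(q,box),st); hull=cv2.convexHull((u*8).astype(np.float32))/8
        S=4; im=np.zeros((384*S,512*S),np.uint8); cv2.fillConvexPoly(im,np.round((hull+.5)*S).astype(np.int32),1)
        im=cv2.resize(im.astype(np.float32),(512,384),interpolation=cv2.INTER_AREA)
        return (B*(1-im)).sum()+(D*im).sum()
    q0=np.load('tray.npy') if q0 is None else q0
    r=minimize(cost,q0,method='Nelder-Mead',options=dict(initial_simplex=np.array([q0]+[np.array(q0)+d for d in np.diag([.01,.01,.05])])))
    return r.x,r.fun
E
python3 - <<'E'
from m import *
print(trayfit('wrist',(290,145,450,250)))
chain([(.44,-.194,.14,206),(.44,-.194,.005,206)])
E
```

```text
(array([0.56235406, 0.02822791, 0.06634323]), np.float64(0.0625))
at [ 0.4461 -0.1791  0.3491] [ 179.79    0.5  -172.81] t 9.05 w 0.0857 q [-0.46 -0.17  1.28  0.01  2.03 -2.15] F [0.4 0.7 0.2]
dp [[0.0486, -0.0742, 1.0449]] rot [[0.0014, 0.0059, -0.209]]
dp [[-0.0, -0.0, 0.675]] rot [[0.0, 0.0, 0.0]]
```

apply_moves(
  dp=[
    [0.05,-0.07,0.3],
    [0.05,-0.07,0.6],
    [0.05,-0.07,0.9],
    [0.05,-0.07,1.0],
    [0.05,-0.07,1.0],
  ],
  rot=[
    [0.001,0.006,-0.1],
    [0.001,0.006,-0.209],
    [0.001,0.006,-0.209],
    [0.001,0.006,-0.209],
    [0.001,0.006,-0.209],
  ],
  jaw=[0,0,0,0,0],
)

```text
time_s: 9.55
eef_pos: [0.4357, -0.1896, 0.1402]
ee_rot: [3.129, -0.009, -2.684]
wrist_force: [-0.0, 0.3, -1.3]
gripper_width: 0.0852
grip_force: 0.0
```

```bash
python3 - <<'E'
from m import *
st,f=wristbars()
chain([(.44,-.194,.005,206)])
E
```

```text
brass 0.88 [234.0, 134.0, 268.0, 241.0] [ 28. 101. 255.] [ 0.4376 -0.1953] 26.8
silver 0.85 [164.0, 274.0, 207.0, 341.0] [100.   3. 254.] [ 0.5864 -0.2061] 178.6
copper 0.85 [36.0, 218.0, 76.0, 309.0] [ 13.  109.5 252. ] [ 0.5994 -0.3443] 19.8
silver 0.76 [82.0, 71.0, 132.0, 192.0] [  0.   0. 255.] [ 0.4489 -0.3372] 8.2
at [ 0.4395 -0.1921  0.1497] [ 1.7994e+02 -4.0000e-02 -1.5383e+02] t 9.65 w 0.086 q [-0.48 -0.24  1.69 -0.    1.69 -2.51] F [-0.4 -0.8  1.2]
dp [[0.0013, -0.0102, 0.7236]] rot [[0.0006, -0.0005, 0.0019]]
```

apply_moves(
  dp=[
    [0.013,-0.009,0.2],
    [0.013,-0.009,0.4],
    [0.013,-0.009,0.58],
    [0.013,-0.009,0.68],
    [0.013,-0.009,0.72],
  ],
  rot=[
    [0,0,-0.003],
    [0,0,-0.003],
    [0,0,-0.003],
    [0,0,-0.003],
    [0,0,-0.003],
  ],
  jaw=[0,0,0,0.2,0.4],
  newtons=60,
)

```text
time_s: 10.15
eef_pos: [0.4396, -0.1967, 0.0073]
ee_rot: [-3.139, 0.002, -2.681]
wrist_force: [-0.1, -0.7, 0.2]
gripper_width: 0.0587
grip_force: 0.0
```

apply_moves(
  dp=[
    [0,0,0],
    [0,0,0],
    [0,0,0],
    [0,0,0],
    [0,0,0],
  ],
  rot=[
    [0,0,0],
    [0,0,0],
    [0,0,0],
    [0,0,0],
    [0,0,0],
  ],
  jaw=[1,1,1,1,1],
)

```text
time_s: 10.65
eef_pos: [0.439, -0.1969, 0.0078]
ee_rot: [-3.139, 0.002, -2.682]
wrist_force: [-0.3, 1.4, 6.2]
gripper_width: 0.0116
grip_force: 60.9
```

apply_moves(
  dp=[
    [0,0,0],
    [0,0,0],
    [0,0,0],
    [0,0,0],
    [0,0,0],
  ],
  rot=[
    [0,0,0],
    [0,0,0],
    [0,0,0],
    [0,0,0],
    [0,0,0],
  ],
  jaw=[1,1,1,1,1],
)

```text
time_s: 11.15
eef_pos: [0.4391, -0.1969, 0.0078]
ee_rot: [-3.139, 0.002, -2.682]
wrist_force: [0.9, 2.0, 6.5]
gripper_width: 0.0118
grip_force: 60.9
```

```bash
cat >> m.py <<'E'
def slot(i,z,psi=None):
    q=np.load('tray.npy'); p=T(q,[[0,[-.066,-.022,.022,.066][i],0]])[0]; return (p[0],p[1],z,180+np.degrees(q[2]))
E
python3 - <<'E'
from m import *
import numpy as np
np.save('tray.npy',[.5617,.0295,.067])
st=monitor.read_state(); p=st['eef_pos']; s=slot(3,.17)
chain([(p[0],p[1],.17,206.5),(p[0]*.4+s[0]*.6,p[1]*.4+s[1]*.6,.17,184),s,slot(3,.06)])
E
```

```text
at [ 0.4391 -0.1969  0.0078] [-1.7983e+02  1.3000e-01 -1.5367e+02] t 11.15 w 0.0118 q [-0.49 -0.16  1.88  0.    1.42 -2.52] F [0.9 2.  6.5]
dp [[-0.0019, -0.0024, -0.8111]] rot [[-0.0019, 0.0015, -0.0019]]
dp [[-0.7086, 0.6263, 0.0]] rot [[0.0, -0.0, 0.25]]
dp [[-0.2766, 0.5665, 0.0]] rot [[0.0, -0.0, 0.0018]]
dp [[0.0, -0.0, 0.55]] rot [[0.0, 0.0, 0.0]]
```

apply_moves(
  dp=[
    [0,0,-0.2],
    [0,0,-0.4],
    [0,0,-0.6],
    [0,0,-0.81],
    [0,0,-0.81],
  ],
  rot=[
    [-0.002,0.001,-0.002],
    [-0.002,0.001,-0.002],
    [-0.002,0.001,-0.002],
    [-0.002,0.001,-0.002],
    [-0.002,0.001,-0.002],
  ],
  jaw=[1,1,1,1,1],
)

```text
time_s: 11.65
eef_pos: [0.44, -0.1977, 0.1752]
ee_rot: [-3.135, 0.005, -2.679]
wrist_force: [0.8, -0.2, -2.0]
gripper_width: 0.0118
grip_force: 60.0
```

apply_moves(
  dp=[
    [-0.18,0.16,0],
    [-0.35,0.31,0],
    [-0.53,0.47,0],
    [-0.71,0.63,0],
    [-0.71,0.63,0],
  ],
  rot=[
    [0,0,0.07],
    [0,0,0.15],
    [0,0,0.22],
    [0,0,0.25],
    [0,0,0.25],
  ],
  jaw=[1,1,1,1,1],
)

```text
time_s: 12.15
eef_pos: [0.5092, -0.0149, 0.1662]
ee_rot: [3.136, -0.004, -3.066]
wrist_force: [-1.3, -0.9, -1.8]
gripper_width: 0.0118
grip_force: 60.0
```

apply_moves(
  dp=[
    [-0.09,0.19,0],
    [-0.18,0.38,0],
    [-0.28,0.57,0],
    [-0.28,0.57,0],
    [-0.28,0.57,0],
  ],
  rot=[
    [0,0,0.002],
    [0,0,0.002],
    [0,0,0.002],
    [0,0,0.002],
    [0,0,0.002],
  ],
  jaw=[1,1,1,1,1],
)

```text
time_s: 12.65
eef_pos: [0.556, 0.0978, 0.166]
ee_rot: [3.14, -0.005, -3.073]
wrist_force: [-0.5, -0.6, -2.2]
gripper_width: 0.0114
grip_force: 60.1
```

```bash
python3 - <<'E'
from m import *
st,f=wristbars(); save(f,'w3')
print(trayfit('wrist',(0,40,512,384),st_f=(st,f)))
chain([slot(3,.06),slot(3,.03)])
E
```

```text
brass 0.96 [231.0, 156.0, 289.0, 346.0] [ 22. 135. 237.] [0.6251 0.1025] 4.0
silver 0.74 [2.0, 225.0, 12.0, 257.0] [20.  5. 94.] [ 0.6502 -0.191 ] 171.4
(array([0.56324404, 0.02687713, 0.06613863]), np.float64(1640.9375))
at [0.5559 0.0965 0.1665] [ 179.88   -0.26 -176.21] t 12.75 w 0.0119 q [ 0.11 -0.    1.44  0.    1.71 -1.53] F [-0.7 -0.5 -3.2]
dp [[-0.0087, -0.0075, 0.5326]] rot [[0.0014, -0.0029, -0.0005]]
dp [[0.0, -0.0, 0.15]] rot [[0.0, 0.0, 0.0]]
```

View pics/w3.png

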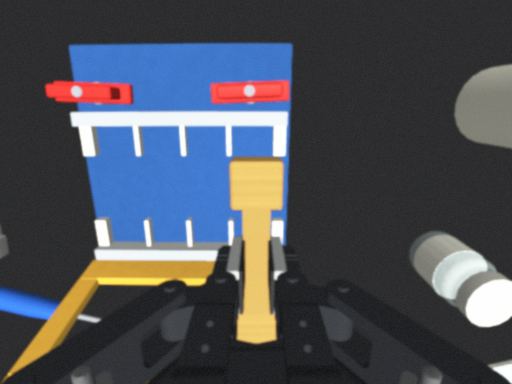

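```bash
python3 - <<'E'
from m import *
st,f=grab('wrist')
uv=[[71,43],[292,43],[77,91],[249,91],[71,119],[288,119]]
w=px2w(f,uv,[.02,.02,.08,.08,.04,.04],st); 
print(w.round(4))
loc=[[-.135,-.103],[-.135,.103],[-.091,-.065],[-.091,.065]]
def res(q): return (T(q,np.c_[loc,np.zeros(4)])[:,:2]-w[:4,:2]).ravel()
r=least_squares(res,[.56,.03,.067]); print(r.x,(r.fun*1000).round(1))
M=masks(f)['red']
print([(b[1],b[2]) for b in blob(M)])
# bar edges near head
E
```

```text
[[ 0.4348 -0.0822  0.02  ]
 [ 0.4228  0.1196  0.02  ]
 [ 0.4773 -0.0452  0.08  ]
 [ 0.4694  0.0847  0.08  ]
 [ 0.5016 -0.0769  0.04  ]
 [ 0.4892  0.1203  0.04  ]]
[0.56389746 0.02569908 0.05733235] [ 0.2 -2.7  0.4  1.2 -0.5  0.8 -0.1  0.7]
[([47, 81, 86, 23], array([91.40592593, 92.77333333])), ([255, 82, 28, 3], array([268.72,  83.34])), ([216, 84, 69, 19], array([247.34581498,  95.40969163]))]
```

```bash
python3 - <<'E'
from m import *
np.save('tray.npy',[.563,.0272,.062])
chain([slot(3,.06),slot(3,.03)])
E
```

```text
at [0.556  0.0963 0.1667] [ 179.87   -0.24 -176.24] t 12.8 w 0.0117 q [ 0.11 -0.    1.44  0.    1.71 -1.53] F [ 0.3  0.6 -1.8]
dp [[-0.0159, -0.0182, 0.5336]] rot [[0.0014, -0.0027, 0.0023]]
dp [[0.0, -0.0, 0.15]] rot [[0.0, 0.0, 0.0]]
```

apply_moves(
  dp=[
    [-0.016,-0.018,0.2],
    [-0.016,-0.018,0.4],
    [-0.016,-0.018,0.55],
    [-0.016,-0.018,0.64],
    [-0.016,-0.018,0.675],
  ],
  rot=[
    [0.001,-0.003,0.002],
    [0.001,-0.003,0.002],
    [0.001,-0.003,0.002],
    [0.001,-0.003,0.002],
    [0.001,-0.003,0.002],
  ],
  jaw=[1,1,1,1,1],
)

```text
time_s: 13.3
eef_pos: [0.5574, 0.093, 0.0291]
ee_rot: [3.141, -0.003, -3.08]
wrist_force: [-0.5, -1.0, -3.2]
gripper_width: 0.0119
grip_force: 60.1
```

apply_moves(
  dp=[
    [0,0,0.01],
    [0,0,0.01],
    [0,0,0.01],
  ],
  rot=[
    [0,0,0],
    [0,0,0],
    [0,0,0],
  ],
  jaw=[1,1,1],
)

```text
time_s: 13.6
eef_pos: [0.5601, 0.0943, 0.0316]
ee_rot: [3.14, 0.004, -3.078]
wrist_force: [-0.4, -0.4, -2.2]
gripper_width: 0.0119
grip_force: 60.1
```

apply_moves(
  dp=[
    [0,0,0.012],
    [0,0,0.012],
    [0,0,0.012],
    [0,0,0.012],
    [0,0,0.012],
  ],
  rot=[
    [0,0,0],
    [0,0,0],
    [0,0,0],
    [0,0,0],
    [0,0,0],
  ],
  jaw=[1,1,0.6,0.6,0.6],
)

```text
time_s: 14.1
eef_pos: [0.5594, 0.0945, 0.0279]
ee_rot: [3.14, 0.002, -3.078]
wrist_force: [0.5, 0.2, -0.0]
gripper_width: 0.0341
grip_force: 0.0
```

apply_moves(
  dp=[
    [0,0,-0.1],
    [0,0,-0.3],
    [0,0,-0.5],
    [0,0,-0.7],
    [0,0,-0.7],
  ],
  rot=[
    [0,0,0],
    [0,0,0],
    [0,0,0],
    [0,0,0],
    [0,0,0],
  ],
  jaw=[0.6,0.6,0.3,0,0],
)

```text
time_s: 14.6
eef_pos: [0.5617, 0.0946, 0.1755]
ee_rot: [3.14, 0.013, -3.078]
wrist_force: [0.5, 0.5, 0.3]
gripper_width: 0.0761
grip_force: 0.0
```

```bash
cat >> m.py <<'E'
def intray(st,f,z=.032):
    q=np.load('tray.npy')
    for x in finder.outline_of('bar1',f):
        m=x['pixels']; c=np.median(hsv(f)[m],0)
        if x['p']<.25 or (50<c[0]<80 and c[1]>90): continue
        p,a=barpose(f,m,st,z); d=np.r_[p-q[:2]]; cs,sn=np.cos(q[2]),np.sin(q[2])
        l=[cs*d[0]+sn*d[1],-sn*d[0]+cs*d[1]]
        if max(map(abs,l))<.15: print('tray-frame',c,np.round(l,4),'ang',round((a-np.degrees(q[2])+90)%180-90,1))
E
python3 - <<'E'
from m import *
st,f=grab('wrist'); intray(st,f)
chain([(.575,-.05,.18,180),(.60,-.207,.18,177.5)])
E
```

```text
tray-frame [ 21. 136. 232.] [-0.0001  0.067 ] ang 0.5
at [0.5597 0.0944 0.169 ] [ 179.93    0.23 -176.35] t 14.7 w 0.0853 q [ 0.11 -0.    1.44  0.    1.7  -1.53] F [-0.4  0.3 -1.2]
dp [[-0.0307, -0.7253, -0.0559]] rot [[0.0009, 0.0026, 0.0405]]
dp [[-0.125, -0.785, -0.0]] rot [[0.0, -0.0, 0.0278]]
```

apply_moves(
  dp=[
    [-0.01,-0.24,-0.05],
    [-0.02,-0.48,-0.05],
    [-0.03,-0.72,-0.05],
    [-0.03,-0.72,-0.05],
  ],
  rot=[
    [0.001,0.003,0.02],
    [0.001,0.003,0.04],
    [0.001,0.003,0.04],
    [0.001,0.003,0.04],
  ],
  jaw=[0,0,0,0],
)

```text
time_s: 15.1
eef_pos: [0.5733, -0.0544, 0.1744]
ee_rot: [-3.139, -0.008, 3.136]
wrist_force: [-0.4, 0.5, 0.1]
gripper_width: 0.0855
grip_force: 0.0
```

apply_moves(
  dp=[
    [-0.05,-0.2,0],
    [-0.1,-0.4,0.1],
    [-0.19,-0.6,0.2],
    [-0.19,-0.785,0.2],
    [-0.19,-0.785,0.2],
  ],
  rot=[
    [0,0,0.028],
    [0,0,0.028],
    [0,0,0.028],
    [0,0,0.028],
    [0,0,0.028],
  ],
  jaw=[0,0,0,0,0],
)

```text
time_s: 15.6
eef_pos: [0.6104, -0.2096, 0.1328]
ee_rot: [-3.141, -0.01, 3.094]
wrist_force: [-0.2, 0.1, 0.7]
gripper_width: 0.0849
grip_force: 0.0
```

apply_moves(
  dp=[
    [0,0,0],
    [0,0,0],
  ],
  rot=[
    [0,0,0],
    [0,0,0],
  ],
  jaw=[0,0],
)

```text
time_s: 15.8
eef_pos: [0.6119, -0.2047, 0.1364]
ee_rot: [3.141, -0.005, 3.099]
wrist_force: [-0.5, 0.1, 0.7]
gripper_width: 0.0855
grip_force: 0.0
```

```bash
python3 - <<'E'
from m import *
st,f=wristbars()
chain([(.613,-.207,.007,177.5)])
E
```

```text
silver 0.85 [240.0, 133.0, 271.0, 247.0] [107.   8. 245.] [ 0.6109 -0.2067] 177.6
silver 0.81 [75.0, 1.0, 125.0, 80.0] [ 90.   2. 254.] [ 0.4786 -0.3334] 9.0
at [ 0.6122 -0.2046  0.1372] [-179.98   -0.22  177.62] t 15.9 w 0.0854 q [-0.37  0.22  1.26 -0.    1.67 -1.9 ] F [ 0.6 -0.8  0. ]
dp [[-0.007, -0.0118, 0.651]] rot [[-0.0003, -0.0024, 0.0013]]
```

apply_moves(
  dp=[
    [0.006,-0.011,0.2],
    [0.006,-0.011,0.4],
    [0.006,-0.011,0.55],
    [0.006,-0.011,0.62],
    [0.006,-0.011,0.65],
  ],
  rot=[
    [0,-0.002,0],
    [0,-0.002,0],
    [0,-0.002,0],
    [0,-0.002,0],
    [0,-0.002,0],
  ],
  jaw=[0,0,0,0.2,0.4],
)

```text
time_s: 16.4
eef_pos: [0.6096, -0.2071, 0.0057]
ee_rot: [3.141, -0.003, 3.099]
wrist_force: [-0.3, -0.4, 0.5]
gripper_width: 0.059
grip_force: 0.0
```

apply_moves(
  dp=[
    [0,0,0],
    [0,0,0],
    [0,0,0],
    [0,0,0],
    [0,0,0],
  ],
  rot=[
    [0,0,0],
    [0,0,0],
    [0,0,0],
    [0,0,0],
    [0,0,0],
  ],
  jaw=[1,1,1,1,1],
)

```text
time_s: 16.9
eef_pos: [0.6117, -0.2084, 0.0099]
ee_rot: [-3.14, 0.003, 3.098]
wrist_force: [-0.7, 2.2, 6.5]
gripper_width: 0.0117
grip_force: 60.0
```

apply_moves(
  dp=[
    [0,0,-0.2],
    [0,0,-0.4],
    [0,0,-0.6],
    [0,0,-0.8],
    [0,0,-0.8],
  ],
  rot=[
    [0,0,0],
    [0,0,0],
    [0,0,0],
    [0,0,0],
    [0,0,0],
  ],
  jaw=[1,1,1,1,1],
)

```text
time_s: 17.4
eef_pos: [0.6128, -0.2093, 0.1758]
ee_rot: [-3.136, 0.011, 3.098]
wrist_force: [0.5, -0.7, -1.7]
gripper_width: 0.0116
grip_force: 59.1
```

```bash
python3 - <<'E'
from m import *
s=slot(2,.17)
chain([(.585,-.07,.17,182),s,slot(2,.0285)])
E
```

```text
at [ 0.6128 -0.2093  0.1758] [-179.7     0.64  177.52] t 17.4 w 0.0116 q [-0.38  0.2   1.2  -0.    1.72 -1.91] F [ 0.5 -0.7 -1.7]
dp [[0.1694, 0.6899, 0.0233]] rot [[-0.0036, 0.007, -0.0499]]
dp [[0.096, 0.5995, 0.0]] rot [[0.0, 0.0, -0.0172]]
dp [[0.0, -0.0, 0.7075]] rot [[0.0, 0.0, 0.0]]
```

apply_moves(
  dp=[
    [0.06,0.23,0.02],
    [0.11,0.46,0.02],
    [0.17,0.69,0.02],
    [0.17,0.69,0.02],
  ],
  rot=[
    [0,0,-0.05],
    [0,0,-0.05],
    [0,0,-0.05],
    [0,0,-0.05],
  ],
  jaw=[1,1,1,1],
)

```text
time_s: 17.8
eef_pos: [0.5812, -0.0634, 0.1619]
ee_rot: [3.139, -0.003, -3.101]
wrist_force: [-0.4, -0.8, -2.8]
gripper_width: 0.0119
grip_force: 59.5
```

apply_moves(
  dp=[
    [0.03,0.2,0],
    [0.06,0.4,0],
    [0.096,0.6,0],
    [0.096,0.6,0],
    [0.096,0.6,0],
  ],
  rot=[
    [0,0,-0.017],
    [0,0,-0.017],
    [0,0,-0.017],
    [0,0,-0.017],
    [0,0,-0.017],
  ],
  jaw=[1,1,1,1,1],
)

```text
time_s: 18.3
eef_pos: [0.5587, 0.0506, 0.162]
ee_rot: [-3.14, -0.002, -3.078]
wrist_force: [-0.6, -0.0, -3.1]
gripper_width: 0.0115
grip_force: 59.8
```

apply_moves(
  dp=[
    [0,0,0.1],
    [0,0,0.1],
    [0,0,0.1],
  ],
  rot=[
    [0,0,0],
    [0,0,0],
    [0,0,0],
  ],
  jaw=[1,1,1],
)

```text
time_s: 18.6
eef_pos: [0.5586, 0.0492, 0.1421]
ee_rot: [-3.141, -0.003, -3.081]
wrist_force: [0.3, 1.0, -2.7]
gripper_width: 0.0115
grip_force: 59.8
```

```bash
python3 - <<'E'
from m import *
chain([slot(2,.0295)])
E
```

```text
at [0.5586 0.0492 0.1421] [-179.95   -0.18 -176.54] t 18.6 w 0.0115 q [ 0.03 -0.01  1.49 -0.    1.66 -1.6 ] F [ 0.3  1.  -2.7]
dp [[-0.0167, -0.0004, 0.5629]] rot [[-0.0006, -0.002, -0.001]]
```

apply_moves(
  dp=[
    [-0.017,0,0.2],
    [-0.017,0,0.36],
    [-0.017,0,0.48],
    [-0.017,0,0.54],
    [-0.017,0,0.563],
  ],
  rot=[
    [0,0,0],
    [0,0,0],
    [0,0,0],
    [0,0,0],
    [0,0,0],
  ],
  jaw=[1,1,1,1,1],
)

```text
time_s: 19.1
eef_pos: [0.5617, 0.0499, 0.0299]
ee_rot: [-3.141, -0.003, -3.08]
wrist_force: [-9.0, -1.0, 9.3]
gripper_width: 0.0115
grip_force: 61.3
```

apply_moves(
  dp=[
    [0,0,0],
    [0,0,0],
    [0,0,0],
    [0,0,0],
    [0,0,0],
  ],
  rot=[
    [0,0,0],
    [0,0,0],
    [0,0,0],
    [0,0,0],
    [0,0,0],
  ],
  jaw=[1,1,0.6,0.6,0.6],
)

```text
time_s: 19.6
eef_pos: [0.563, 0.0506, 0.0316]
ee_rot: [-3.141, 0.001, -3.08]
wrist_force: [-1.0, -0.3, 0.1]
gripper_width: 0.0341
grip_force: 0.0
```

apply_moves(
  dp=[
    [0,0,-0.1],
    [0,0,-0.3],
    [0,0,-0.5],
    [0,0,-0.7],
    [0,0,-0.7],
  ],
  rot=[
    [0,0,0],
    [0,0,0],
    [0,0,0],
    [0,0,0],
    [0,0,0],
  ],
  jaw=[0.6,0.6,0.3,0,0],
)

```text
time_s: 20.1
eef_pos: [0.5652, 0.0508, 0.1788]
ee_rot: [-3.141, 0.012, -3.079]
wrist_force: [0.3, 0.7, 0.5]
gripper_width: 0.0764
grip_force: 0.0
```

```bash
python3 - <<'E'
from m import *
st,f=grab('wrist'); intray(st,f)
chain([(.58,-.10,.18,184),(.59,-.26,.18,195),(.605,-.343,.15,199.5)])
E
```

```text
tray-frame [108.  10. 241.] [0.0012 0.0228] ang -0.1
tray-frame [ 23. 126. 247.] [0.0003 0.0668] ang 0.3
at [0.5631 0.0507 0.1722] [-1.7996e+02  1.6000e-01 -1.7645e+02] t 20.2 w 0.0852 q [ 0.03 -0.01  1.44 -0.    1.71 -1.6 ] F [-0.3 -0.2 -0.2]
dp [[-0.0376, -0.7574, -0.0381]] rot [[-0.0005, 0.0018, -0.0049]]
dp [[0.0059, -0.8015, -0.0]] rot [[0.0, 0.0, -0.1222]]
dp [[0.035, -0.4203, 0.15]] rot [[0.0, 0.0, -0.05]]
```

apply_moves(
  dp=[
    [-0.01,-0.25,-0.04],
    [-0.02,-0.5,-0.04],
    [-0.04,-0.76,-0.04],
    [-0.04,-0.76,-0.04],
  ],
  rot=[
    [0,0,-0.005],
    [0,0,-0.005],
    [0,0,-0.005],
    [0,0,-0.005],
  ],
  jaw=[0,0,0,0],
)

```text
time_s: 20.6
eef_pos: [0.5789, -0.1058, 0.1757]
ee_rot: [-3.14, -0.005, -3.078]
wrist_force: [-0.5, 0.4, -0.5]
gripper_width: 0.0855
grip_force: 0.0
```

apply_moves(
  dp=[
    [0,-0.2,0],
    [0,-0.4,0],
    [0.006,-0.6,0],
    [0.006,-0.8,0],
    [0.006,-0.8,0],
  ],
  rot=[
    [0,0,-0.05],
    [0,0,-0.1],
    [0,0,-0.122],
    [0,0,-0.122],
    [0,0,-0.122],
  ],
  jaw=[0,0,0,0,0],
)

```text
time_s: 21.1
eef_pos: [0.5885, -0.2641, 0.1754]
ee_rot: [3.141, -0.005, -2.885]
wrist_force: [0.2, 0.4, -0.2]
gripper_width: 0.0855
grip_force: 0.0
```

apply_moves(
  dp=[
    [0.02,-0.2,0.1],
    [0.02,-0.42,0.15],
    [0.02,-0.42,0.15],
    [0.02,-0.42,0.15],
    [0.02,-0.42,0.15],
  ],
  rot=[
    [0,0,-0.05],
    [0,0,-0.05],
    [0,0,-0.05],
    [0,0,-0.05],
    [0,0,-0.05],
  ],
  jaw=[0,0,0,0,0],
)

```text
time_s: 21.6
eef_pos: [0.6078, -0.3409, 0.1486]
ee_rot: [3.141, -0.001, -2.8]
wrist_force: [-0.6, -0.0, 0.8]
gripper_width: 0.0854
grip_force: 0.0
```

```bash
python3 - <<'E'
from m import *
st,f=wristbars()
chain([(.611,-.343,.007,199.5)])
E
```

```text
brass 0.81 [241.0, 129.0, 266.0, 238.0] [ 16.  98. 254.] [ 0.6077 -0.3438] 19.2
silver 0.57 [307.0, 1.0, 368.0, 110.0] [  0.   0. 255.] [ 0.4738 -0.3157] 7.0
brass 0.56 [455.0, 196.0, 512.0, 339.0] [106. 153. 197.] [ 0.6176 -0.0518] 33.1
at [ 0.6081 -0.3409  0.1499] [-1.7992e+02  1.0000e-02 -1.6042e+02] t 21.7 w 0.0855 q [-0.56  0.35  1.07 -0.    1.71 -2.47] F [-0.4  0.6  0.5]
dp [[-0.0101, -0.0137, 0.7146]] rot [[-0.0009, 0.0002, 0.0009]]
```

apply_moves(
  dp=[
    [0.007,-0.013,0.2],
    [0.007,-0.013,0.4],
    [0.007,-0.013,0.58],
    [0.007,-0.013,0.68],
    [0.007,-0.013,0.71],
  ],
  rot=[
    [0,0,0],
    [0,0,0],
    [0,0,0],
    [0,0,0],
    [0,0,0],
  ],
  jaw=[0,0,0,0.2,0.4],
)

```text
time_s: 22.2
eef_pos: [0.6058, -0.3434, 0.0039]
ee_rot: [3.138, -0.004, -2.8]
wrist_force: [-0.5, 0.3, -0.1]
gripper_width: 0.0589
grip_force: 0.0
```

apply_moves(
  dp=[
    [0,0,0],
    [0,0,0],
    [0,0,0],
    [0,0,0],
    [0,0,0],
  ],
  rot=[
    [0,0,0],
    [0,0,0],
    [0,0,0],
    [0,0,0],
    [0,0,0],
  ],
  jaw=[1,1,1,1,1],
)

```text
time_s: 22.7
eef_pos: [0.6083, -0.3458, 0.0099]
ee_rot: [-3.138, 0.002, -2.801]
wrist_force: [-1.0, 2.4, 6.5]
gripper_width: 0.0117
grip_force: 60.1
```

apply_moves(
  dp=[
    [0,0,-0.2],
    [0,0,-0.4],
    [0,0,-0.6],
    [0,0,-0.8],
    [0,0,-0.8],
  ],
  rot=[
    [0,0,0],
    [0,0,0],
    [0,0,0],
    [0,0,0],
    [0,0,0],
  ],
  jaw=[1,1,1,1,1],
)

```text
time_s: 23.2
eef_pos: [0.6094, -0.3469, 0.1761]
ee_rot: [-3.13, 0.007, -2.802]
wrist_force: [1.1, 0.5, -1.5]
gripper_width: 0.0114
grip_force: 59.2
```

```bash
python3 - <<'E'
from m import *
s=slot(1,.15)
chain([(.60,-.22,.17,190),(.59,-.07,.17,183.6),s,slot(1,.0305)])
E
```

```text
at [ 0.6094 -0.3469  0.1761] [-179.35    0.43 -160.52] t 23.2 w 0.0114 q [-0.57  0.35  1.03 -0.    1.75 -2.48] F [ 1.1  0.5 -1.5]
dp [[-0.1672, 0.614, 0.025]] rot [[-0.0068, 0.0053, 0.1053]]
dp [[-0.081, 0.7473, 0.0]] rot [[0.0, -0.0, 0.0711]]
dp [[0.1043, 0.3835, 0.1]] rot [[0.0, -0.0, 0.0005]]
dp [[0.0, -0.0, 0.5975]] rot [[0.0, 0.0, 0.0]]
```

apply_moves(
  dp=[
    [-0.05,0.2,0.02],
    [-0.1,0.4,0.02],
    [-0.167,0.61,0.02],
    [-0.167,0.61,0.02],
  ],
  rot=[
    [0,0,0.05],
    [0,0,0.105],
    [0,0,0.105],
    [0,0,0.105],
  ],
  jaw=[1,1,1,1],
)

```text
time_s: 23.6
eef_pos: [0.5979, -0.2138, 0.1617]
ee_rot: [3.139, -0.001, -2.961]
wrist_force: [1.8, -0.3, -2.4]
gripper_width: 0.0117
grip_force: 59.5
```

apply_moves(
  dp=[
    [-0.02,0.2,0],
    [-0.04,0.4,0],
    [-0.06,0.6,0],
    [-0.08,0.75,0],
    [-0.08,0.75,0],
  ],
  rot=[
    [0,0,0.035],
    [0,0,0.071],
    [0,0,0.071],
    [0,0,0.071],
    [0,0,0.071],
  ],
  jaw=[1,1,1,1,1],
)

```text
time_s: 24.1
eef_pos: [0.5873, -0.0652, 0.1618]
ee_rot: [3.141, -0.001, -3.074]
wrist_force: [0.4, 0.8, -3.6]
gripper_width: 0.0113
grip_force: 59.8
```

apply_moves(
  dp=[
    [0.05,0.19,0.1],
    [0.104,0.38,0.1],
    [0.104,0.38,0.1],
    [0.104,0.38,0.1],
    [0.104,0.38,0.1],
  ],
  rot=[
    [0,0,0],
    [0,0,0],
    [0,0,0],
    [0,0,0],
    [0,0,0],
  ],
  jaw=[1,1,1,1,1],
)

```text
time_s: 24.6
eef_pos: [0.5623, 0.0046, 0.1423]
ee_rot: [-3.14, -0.001, -3.079]
wrist_force: [0.3, 0.5, -3.2]
gripper_width: 0.0114
grip_force: 59.9
```

```bash
python3 - <<'E'
from m import *
chain([slot(1,.0305)])
E
```

```text
at [0.5623 0.0046 0.1423] [-1.7992e+02 -4.0000e-02 -1.7641e+02] t 24.6 w 0.0114 q [-0.05 -0.01  1.49 -0.    1.66 -1.69] F [ 0.3  0.5 -3.2]
dp [[-0.011, 0.0033, 0.559]] rot [[-0.0009, -0.0005, 0.0004]]
```

apply_moves(
  dp=[
    [-0.011,0.003,0.2],
    [-0.011,0.003,0.36],
    [-0.011,0.003,0.48],
    [-0.011,0.003,0.54],
    [-0.011,0.003,0.558],
  ],
  rot=[
    [0,0,0],
    [0,0,0],
    [0,0,0],
    [0,0,0],
    [0,0,0],
  ],
  jaw=[1,1,1,1,1],
)

```text
time_s: 25.1
eef_pos: [0.5638, 0.0054, 0.0299]
ee_rot: [-3.141, -0.003, -3.079]
wrist_force: [-0.0, -0.3, -1.8]
gripper_width: 0.0113
grip_force: 60.0
```

apply_moves(
  dp=[
    [0,0,0],
    [0,0,0],
    [0,0,0],
    [0,0,0],
    [0,0,0],
  ],
  rot=[
    [0,0,0],
    [0,0,0],
    [0,0,0],
    [0,0,0],
    [0,0,0],
  ],
  jaw=[1,1,0.6,0.6,0.6],
)

```text
time_s: 25.6
eef_pos: [0.5647, 0.0065, 0.032]
ee_rot: [-3.141, 0.001, -3.078]
wrist_force: [-0.1, -0.8, 0.3]
gripper_width: 0.0343
grip_force: 0.0
```

apply_moves(
  dp=[
    [0,0,-0.1],
    [0,0,-0.3],
    [0,0,-0.5],
    [0,0,-0.7],
    [0,0,-0.7],
  ],
  rot=[
    [0,0,0],
    [0,0,0],
    [0,0,0],
    [0,0,0],
    [0,0,0],
  ],
  jaw=[0.6,0.6,0.3,0,0],
)

```text
time_s: 26.1
eef_pos: [0.5669, 0.0065, 0.1793]
ee_rot: [-3.14, 0.012, -3.078]
wrist_force: [0.4, -0.3, 0.5]
gripper_width: 0.0763
grip_force: 0.0
```

```bash
python3 - <<'E'
from m import *
st,f=grab('wrist'); intray(st,f)
chain([(.53,-.14,.18,188),(.47,-.28,.18,189),(.455,-.338,.15,189)])
E
```

```text
tray-frame [ 24. 122. 250.] [0.0003 0.0656] ang 0.2
tray-frame [ 11. 120. 247.] [ 0.0016 -0.0217] ang 0.3
tray-frame [107.   8. 245.] [0.001  0.0224] ang 0.3
at [0.5649 0.0066 0.1727] [-1.7994e+02  1.6000e-01 -1.7635e+02] t 26.2 w 0.0856 q [-0.05 -0.01  1.44 -0.    1.71 -1.68] F [-0.6 -0.3 -0.4]
dp [[0.2206, -0.7203, -0.0364]] rot [[-0.0007, 0.0017, -0.0483]]
dp [[0.3945, -0.6514, -0.0]] rot [[-0.0, 0.0, -0.0111]]
dp [[0.1194, -0.2747, 0.15]] rot [[0.0, 0.0, 0.0]]
```

apply_moves(
  dp=[
    [0.07,-0.24,-0.04],
    [0.14,-0.48,-0.04],
    [0.22,-0.72,-0.04],
    [0.22,-0.72,-0.04],
  ],
  rot=[
    [0,0,-0.048],
    [0,0,-0.048],
    [0,0,-0.048],
    [0,0,-0.048],
  ],
  jaw=[0,0,0,0],
)

```text
time_s: 26.6
eef_pos: [0.5271, -0.1448, 0.1767]
ee_rot: [-3.14, -0.005, -3.009]
wrist_force: [0.1, 0.4, -1.0]
gripper_width: 0.0854
grip_force: 0.0
```

apply_moves(
  dp=[
    [0.13,-0.21,0],
    [0.26,-0.43,0],
    [0.39,-0.65,0],
    [0.51,-0.92,0.1],
    [0.51,-0.92,0.15],
  ],
  rot=[
    [0,0,-0.011],
    [0,0,-0.011],
    [0,0,-0.011],
    [0,0,-0.011],
    [0,0,-0.011],
  ],
  jaw=[0,0,0,0,0],
)

```text
time_s: 27.1
eef_pos: [0.4518, -0.3394, 0.1469]
ee_rot: [-3.141, -0.003, -2.989]
wrist_force: [-0.3, -0.4, -0.2]
gripper_width: 0.0854
grip_force: 0.0
```

apply_moves(
  dp=[
    [0,0,0],
    [0,0,0],
    [0,0,0],
  ],
  rot=[
    [0,0,0],
    [0,0,0],
    [0,0,0],
  ],
  jaw=[0,0,0],
)

```text
time_s: 27.4
eef_pos: [0.4547, -0.3348, 0.1495]
ee_rot: [-3.141, -0.0, -2.983]
wrist_force: [0.3, -0.5, 0.0]
gripper_width: 0.0853
grip_force: 0.0
```

```bash
python3 - <<'E'
from m import *
st,f=wristbars()
chain([(.45,-.338,.007,189)])
E
```

```text
silver 0.57 [261.0, 142.0, 288.0, 248.0] [ 90.   1. 255.] [ 0.4628 -0.3161] 7.8
at [ 0.4549 -0.3351  0.1501] [-1.7992e+02  1.0000e-02 -1.7092e+02] t 27.5 w 0.0854 q [-0.69 -0.01  1.47 -0.    1.67 -2.42] F [-0.6  1.   0.1]
dp [[0.0265, -0.0095, 0.7154]] rot [[-0.0009, 0.0001, 0.0009]]
```

apply_moves(
  dp=[
    [-0.054,0.088,0.1],
    [-0.054,0.088,0.1],
    [-0.054,0.088,0.1],
    [-0.054,0.088,0.1],
  ],
  rot=[
    [0,0,0.014],
    [0,0,0.014],
    [0,0,0.014],
    [0,0,0.014],
  ],
  jaw=[0,0,0,0],
)

```text
time_s: 27.9
eef_pos: [0.4621, -0.3175, 0.1303]
ee_rot: [-3.14, -0.0, -3.006]
wrist_force: [-0.8, -0.4, 0.5]
gripper_width: 0.0857
grip_force: 0.0
```

```bash
python3 - <<'E'
from m import *
st,f=wristbars()
chain([(.463,-.316,.007,188)])
E
```

```text
silver 0.57 [246.0, 133.0, 274.0, 249.0] [ 90.   1. 255.] [ 0.462  -0.3161] 8.0
at [ 0.4619 -0.3178  0.1302] [-179.89    0.   -172.31] t 28.0 w 0.0852 q [-0.66 -0.01  1.52 -0.    1.64 -2.37] F [ 0.6 -0.4  0.2]
dp [[-0.0064, 0.0095, 0.6161]] rot [[-0.0012, 0.0, -0.0034]]
```

apply_moves(
  dp=[
    [0,0.009,0.2],
    [0,0.009,0.4],
    [0,0.009,0.53],
    [0,0.009,0.59],
    [0,0.009,0.613],
  ],
  rot=[
    [0,0,-0.003],
    [0,0,-0.003],
    [0,0,-0.003],
    [0,0,-0.003],
    [0,0,-0.003],
  ],
  jaw=[0,0,0,0.2,0.4],
)

```text
time_s: 28.5
eef_pos: [0.4609, -0.3156, 0.0056]
ee_rot: [3.141, -0.002, -3.003]
wrist_force: [-0.4, 0.0, -0.3]
gripper_width: 0.0589
grip_force: 0.0
```

apply_moves(
  dp=[
    [0,0,0],
    [0,0,0],
    [0,0,0],
    [0,0,0],
    [0,0,0],
  ],
  rot=[
    [0,0,0],
    [0,0,0],
    [0,0,0],
    [0,0,0],
    [0,0,0],
  ],
  jaw=[1,1,1,1,1],
)

```text
time_s: 29.0
eef_pos: [0.4624, -0.3164, 0.0087]
ee_rot: [-3.138, 0.002, -3.003]
wrist_force: [-1.0, 0.1, 6.1]
gripper_width: 0.0119
grip_force: 60.7
```

apply_moves(
  dp=[
    [0,0,-0.2],
    [0,0,-0.4],
    [0,0,-0.6],
    [0,0,-0.8],
    [0,0,-0.8],
  ],
  rot=[
    [0,0,0],
    [0,0,0],
    [0,0,0],
    [0,0,0],
    [0,0,0],
  ],
  jaw=[1,1,1,1,1],
)

```text
time_s: 29.5
eef_pos: [0.4637, -0.317, 0.1746]
ee_rot: [-3.132, 0.008, -3.002]
wrist_force: [-0.1, 0.4, -0.4]
gripper_width: 0.012
grip_force: 59.9
```

```bash
python3 - <<'E'
from m import *
s=slot(0,.14)
chain([(.51,-.20,.16,183.6),s,slot(0,.0305)])
E
```

```text
at [ 0.4637 -0.317   0.1746] [-179.46    0.44 -172.03] t 29.5 w 0.012 q [-0.66 -0.03  1.45 -0.    1.71 -2.37] F [-0.1  0.4 -0.4]
dp [[-0.31, 0.5481, 0.0701]] rot [[-0.0058, 0.0051, 0.0486]]
dp [[-0.3355, 0.7871, 0.1]] rot [[0.0, -0.0, 0.0005]]
dp [[0.0, -0.0, 0.5475]] rot [[0.0, 0.0, 0.0]]
```

apply_moves(
  dp=[
    [-0.1,0.18,0.02],
    [-0.2,0.36,0.02],
    [-0.31,0.55,0.02],
    [-0.31,0.55,0.02],
  ],
  rot=[
    [0,0,0.049],
    [0,0,0.049],
    [0,0,0.049],
    [0,0,0.049],
  ],
  jaw=[1,1,1,1],
)

```text
time_s: 29.9
eef_pos: [0.509, -0.1933, 0.1618]
ee_rot: [3.14, -0.001, -3.074]
wrist_force: [0.0, -0.1, -1.3]
gripper_width: 0.0117
grip_force: 59.9
```

apply_moves(
  dp=[
    [-0.09,0.2,0],
    [-0.18,0.4,0],
    [-0.26,0.6,0.1],
    [-0.335,0.787,0.1],
    [-0.335,0.787,0.1],
  ],
  rot=[
    [0,0,0],
    [0,0,0],
    [0,0,0],
    [0,0,0],
    [0,0,0],
  ],
  jaw=[1,1,1,1,1],
)

```text
time_s: 30.4
eef_pos: [0.565, -0.0327, 0.1406]
ee_rot: [3.14, -0.003, -3.074]
wrist_force: [-1.2, -0.2, -0.2]
gripper_width: 0.0118
grip_force: 59.9
```

apply_moves(
  dp=[
    [0,0,0],
    [0,0,0],
    [0,0,0],
  ],
  rot=[
    [0,0,0],
    [0,0,0],
    [0,0,0],
  ],
  jaw=[1,1,1],
)

```text
time_s: 30.7
eef_pos: [0.5646, -0.0382, 0.1424]
ee_rot: [-3.141, -0.001, -3.081]
wrist_force: [0.5, 0.1, -1.5]
gripper_width: 0.0119
grip_force: 59.9
```

```bash
python3 - <<'E'
from m import *
chain([slot(0,.0305)])
E
```

```text
at [ 0.5646 -0.0382  0.1424] [-1.7994e+02 -4.0000e-02 -1.7655e+02] t 30.7 w 0.0119 q [-0.13  0.    1.48 -0.    1.66 -1.76] F [ 0.5  0.1 -1.5]
dp [[-0.0125, -0.0028, 0.5596]] rot [[-0.0007, -0.0004, -0.0012]]
```

apply_moves(
  dp=[
    [-0.012,-0.003,0.2],
    [-0.012,-0.003,0.36],
    [-0.012,-0.003,0.48],
    [-0.012,-0.003,0.54],
    [-0.012,-0.003,0.558],
  ],
  rot=[
    [0,0,0],
    [0,0,0],
    [0,0,0],
    [0,0,0],
    [0,0,0],
  ],
  jaw=[1,1,1,1,1],
)

```text
time_s: 31.2
eef_pos: [0.5662, -0.038, 0.0292]
ee_rot: [-3.141, -0.003, -3.081]
wrist_force: [0.7, 0.6, -0.7]
gripper_width: 0.0118
grip_force: 59.8
```

apply_moves(
  dp=[
    [0,0,0],
    [0,0,0],
    [0,0,0],
    [0,0,0],
    [0,0,0],
  ],
  rot=[
    [0,0,0],
    [0,0,0],
    [0,0,0],
    [0,0,0],
    [0,0,0],
  ],
  jaw=[1,1,0.6,0.6,0.6],
)

```text
time_s: 31.7
eef_pos: [0.5676, -0.0372, 0.0315]
ee_rot: [-3.141, 0.001, -3.079]
wrist_force: [-1.4, 0.2, 0.3]
gripper_width: 0.0338
grip_force: 0.0
```

apply_moves(
  dp=[
    [0,0,-0.1],
    [0,0,-0.3],
    [0,0,-0.5],
    [0,0,-0.7],
    [0,0,-0.7],
  ],
  rot=[
    [0,0,0],
    [0,0,0],
    [0,0,0],
    [0,0,0],
    [0,0,0],
  ],
  jaw=[0.6,0.6,0.8,1,1],
)

```text
time_s: 32.2
eef_pos: [0.5699, -0.0374, 0.1789]
ee_rot: [-3.139, 0.011, -3.079]
wrist_force: [0.6, -0.7, 0.5]
gripper_width: -0.0002
grip_force: 0.0
```

```bash
python3 - <<'E'
from m import *
st,f=grab('wrist'); intray(st,f); save(f,'w4')
chain([])
s,g=grab('side'); save(g,'d4')
a=cv2.imread('pics/d4.png')[110:270,180:340]; cv2.imwrite('pics/d4z.png',cv2.resize(a,(600,600),interpolation=cv2.INTER_CUBIC))
E
```

```text
tray-frame [100.   5. 252.] [ 0.0015 -0.0652] ang -0.1
tray-frame [ 23. 130. 243.] [0.0014 0.0653] ang 0.4
tray-frame [ 10. 128. 240.] [ 0.0006 -0.022 ] ang 0.0
tray-frame [108.  12. 236.] [-0.0003  0.0212] ang 0.6
at [ 0.5679 -0.0371  0.1723] [-1.7993e+02  1.4000e-01 -1.7644e+02] t 32.3 w -0.0001 q [-0.12  0.    1.43 -0.    1.71 -1.76] F [-0.2 -0.  -1.3]
```

View pics/d4z.png

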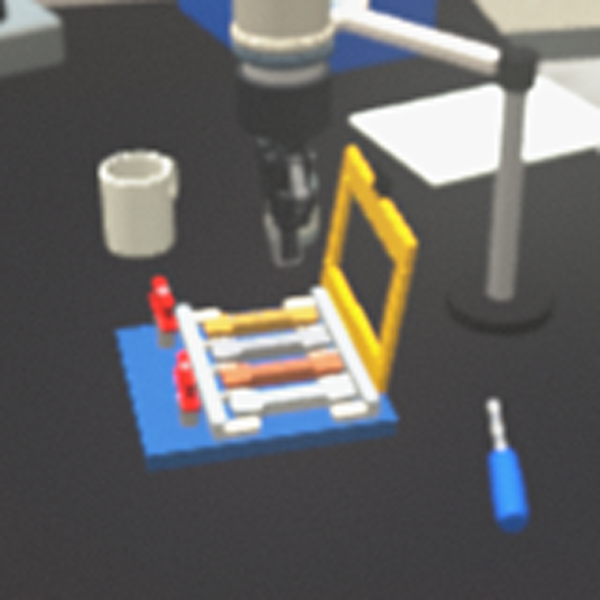

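```bash
python3 - <<'E'
from m import *
q=np.load('tray.npy')
def tw(x,y,z): p=T(q,[[x,y,z]])[0]; return (*p,183.6)
def C(ph):
    a=np.radians(ph); r=.140; k=.011*min(1,ph/40)
    return tw(.075-r*np.cos(a)+.004*np.sin(a)+k,0,.044+r*np.sin(a)+.004*np.cos(a))
chain([tw(.04,-.03,.30),tw(.137,0,.30),tw(.137,0,.184),[tw(.125,0,.184),tw(.11,0,.184),tw(.1,0,.184),C(90),C(82)],[C(a) for a in(75,68,61,54,47)],[C(a) for a in(40,33,26,20,15)],[C(a) for a in (11,8,5,2,0)]])
E
```

```text
at [ 0.5671 -0.037   0.1703] [-1.7997e+02 -6.0000e-02 -1.7644e+02] t 32.35 w -0.0003 q [-0.12  0.    1.43 -0.    1.71 -1.76] F [-0.1  0.1 -2. ]
dp [[-0.1986, 0.1715, -0.649]] rot [[-0.0004, -0.0007, -0.0004]]
dp [[-0.4851, 0.1496, 0.0]] rot [[0.0, 0.0, 0.0]]
dp [[0.0, -0.0, 0.58]] rot [[0.0, 0.0, 0.0]]
dp [[0.06, 0.0, 0.0], [0.135, 0.0001, 0.0], [0.185, 0.0002, 0.0], [0.235, 0.0002, 0.0], [0.3326, 0.0003, 0.004]] rot [[0.0, 0.0, 0.0], [0.0, 0.0, 0.0], [0.0, 0.0, 0.0], [0.0, 0.0, 0.0], [0.0, 0.0, 0.0]]
dp [[0.0842, 0.0001, 0.0146], [0.1661, 0.0001, 0.0395], [0.2443, 0.0002, 0.074], [0.3177, 0.0003, 0.1179], [0.3852, 0.0003, 0.1704]] rot [[0.0, 0.0, 0.0], [0.0, 0.0, 0.0], [0.0, 0.0, 0.0], [0.0, 0.0, 0.0], [0.0, 0.0, 0.0]]
dp [[0.0606, 0.0001, 0.0603], [0.123, 0.0001, 0.1276], [0.1769, 0.0001, 0.2008], [0.2157, 0.0002, 0.2674], [0.2426, 0.0002, 0.3251]] rot [[0.0, 0.0, 0.0], [0.0, 0.0, 0.0], [0.0, 0.0, 0.0], [0.0, 0.0, 0.0], [0.0, 0.0, 0.0]]
dp [[0.0179, 0.0, 0.0473], [0.0291, 0.0, 0.0833], [0.0384, 0.0, 0.1196], [0.0458, 0.0, 0.1561], [0.0497, 0.0, 0.1805]] rot [[0.0, 0.0, 0.0], [0.0, 0.0, 0.0], [0.0, 0.0, 0.0], [0.0, 0.0, 0.0], [0.0, 0.0, 0.0]]
```

apply_moves(
  dp=[
    [0,0,-0.25],
    [0,0.05,-0.5],
    [-0.1,0.1,-0.65],
    [-0.2,0.17,-0.65],
    [-0.2,0.17,-0.65],
  ],
  rot=[
    [0,0,0],
    [0,0,0],
    [0,0,0],
    [0,0,0],
    [0,0,0],
  ],
  jaw=[1,1,1,1,1],
)

```text
time_s: 32.85
eef_pos: [0.6064, 0.0009, 0.2984]
ee_rot: [3.141, -0.003, -3.078]
wrist_force: [0.5, 0.0, -0.8]
gripper_width: -0.0
grip_force: 0.0
```

apply_moves(
  dp=[
    [-0.2,0.08,0],
    [-0.4,0.15,0],
    [-0.485,0.15,0],
    [-0.485,0.15,0],
    [-0.485,0.15,0],
  ],
  rot=[
    [0,0,0],
    [0,0,0],
    [0,0,0],
    [0,0,0],
    [0,0,0],
  ],
  jaw=[1,1,1,1,1],
)

```text
time_s: 33.35
eef_pos: [0.6996, 0.0349, 0.2978]
ee_rot: [-3.141, -0.006, -3.08]
wrist_force: [-0.8, -0.8, -0.4]
gripper_width: 0.0
grip_force: 0.0
```

```bash
python3 - <<'E'
from m import *
q=np.load('tray.npy')
chain([(*T(q,[[.137,0,.184]])[0],183.6)])
s,g=grab('side'); save(g,'d5')
a=cv2.imread('pics/d5.png')[90:250,200:360]; cv2.imwrite('pics/d5z.png',cv2.resize(a,(600,600),interpolation=cv2.INTER_CUBIC))
E
```

```text
at [0.6996 0.0349 0.2978] [-179.97   -0.32 -176.46] t 33.35 w 0.0 q [ 0.    0.42  0.73 -0.    2.   -1.63] F [-0.8 -0.8 -0.4]
dp [[-0.0043, 0.0042, 0.5692]] rot [[-0.0004, -0.0035, -0.0007]]
```

View pics/d5z.png

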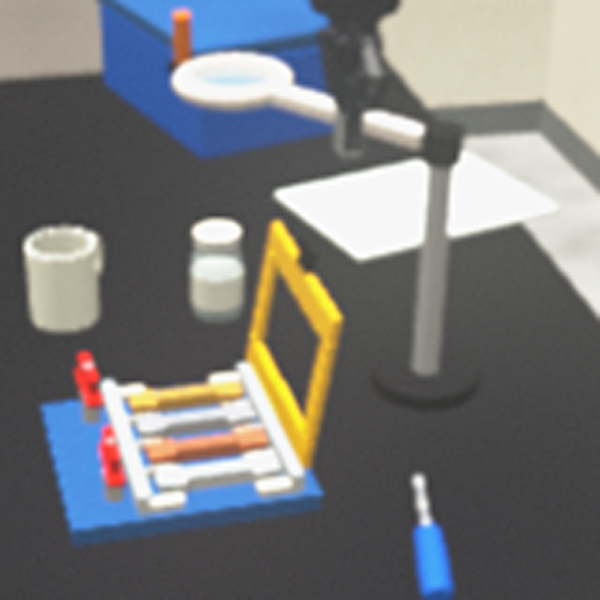

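```bash
python3 - <<'E'
from m import *
q=np.load('tray.npy'); f=vision.grab_frame('side'); e,_=cam(f)
n=np.array([-np.sin(q[2]),np.cos(q[2]),0]); o=np.array([q[0],q[1],0])
for uv,y in ([(200+341/3.75,90+319/3.75),-.098],[(200+277/3.75,90+222/3.75),.098]):
    d=px2w(f,uv,0)[0]-e; t=(y-n@(e-o))/(n@d); p=e+t*d; print(p, np.array([np.cos(q[2]),np.sin(q[2]),0])@(p-o),p[2])
    print()
print(w2px(f,[*T(q,[[.137,0,.184]])[0]])*1, )
E
```

```text
[ 0.67448819 -0.06406752  0.1919539 ] 0.10561901733358954 0.19195390095106657

[0.66068935 0.13145317 0.19111583] 0.10396121059189208 0.19111582703582874

[[291.01955544 162.21002977]]
```

apply_moves(
  dp=[
    [0,0,0.2],
    [0,0,0.4],
    [0,0,0.57],
    [0,0,0.57],
    [0,0,0.57],
  ],
  rot=[
    [0,0,0],
    [0,0,0],
    [0,0,0],
    [0,0,0],
    [0,0,0],
  ],
  jaw=[1,1,1,1,1],
)

```text
time_s: 33.95
eef_pos: [0.6993, 0.0349, 0.1876]
ee_rot: [-3.141, -0.001, -3.08]
wrist_force: [-0.3, 0.8, 1.0]
gripper_width: -0.0002
grip_force: 0.0
```

apply_moves(
  dp=[
    [0.06,0,0],
    [0.13,0,0],
    [0.185,0,0],
    [0.235,0,0],
    [0.33,0,0.004],
  ],
  rot=[
    [0,0,0],
    [0,0,0],
    [0,0,0],
    [0,0,0],
    [0,0,0],
  ],
  jaw=[1,1,1,1,1],
)

```text
time_s: 34.45
eef_pos: [0.636, 0.031, 0.1916]
ee_rot: [-3.14, 0.009, -3.08]
wrist_force: [0.7, -0.1, -1.0]
gripper_width: -0.0001
grip_force: 1.1
```

apply_moves(
  dp=[
    [0.084,0,0.015],
    [0.166,0,0.04],
    [0.244,0,0.074],
    [0.318,0,0.118],
    [0.385,0,0.17],
  ],
  rot=[
    [0,0,0],
    [0,0,0],
    [0,0,0],
    [0,0,0],
    [0,0,0],
  ],
  jaw=[1,1,1,1,1],
)

```text
time_s: 34.95
eef_pos: [0.5588, 0.0262, 0.1578]
ee_rot: [-3.14, 0.009, -3.08]
wrist_force: [0.9, -0.3, 1.8]
gripper_width: -0.0004
grip_force: 0.9
```

```bash
python3 - <<'E'
from m import *
q=np.load('tray.npy')
chain([(*T(q,[[.075-.14*np.cos(np.radians(47))+.003+.011,0,.044+.14*np.sin(np.radians(47))+.003]])[0],183.6)])
s,g=grab('side'); save(g,'d6')
a=cv2.imread('pics/d6.png')[90:250,200:360]; cv2.imwrite('pics/d6z.png',cv2.resize(a,(600,600),interpolation=cv2.INTER_CUBIC))
E
```

```text
at [0.5588 0.0262 0.1578] [-179.92    0.51 -176.46] t 34.95 w -0.0004 q [-0.01 -0.03  1.48 -0.    1.68 -1.65] F [ 0.9 -0.3  1.8]
dp [[0.0114, 0.004, 0.0418]] rot [[-0.0009, 0.0057, -0.0006]]
```

View pics/d6z.png

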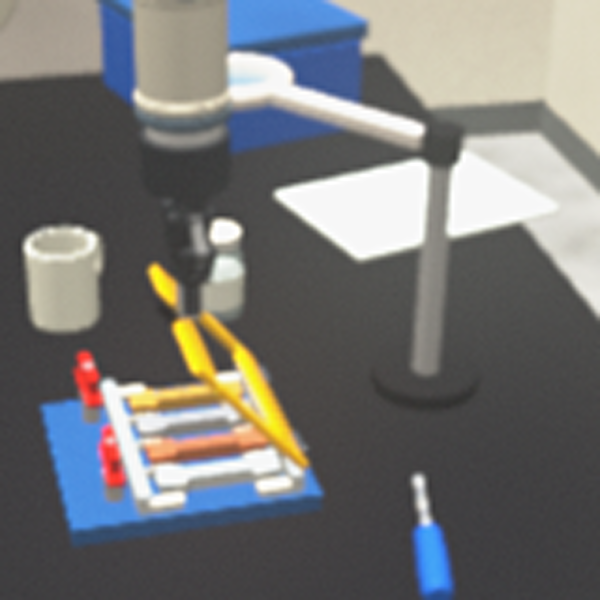

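apply_moves(
  dp=[
    [0.07,0,0.08],
    [0.13,0,0.16],
    [0.187,0,0.24],
    [0.226,0,0.305],
    [0.253,0,0.365],
  ],
  rot=[
    [0,0.003,0],
    [0,0.005,0],
    [0,0.005,0],
    [0,0.005,0],
    [0,0.005,0],
  ],
  jaw=[1,1,1,1,1],
)

```text
time_s: 35.5
eef_pos: [0.5085, 0.0231, 0.0822]
ee_rot: [-3.14, -0.002, -3.08]
wrist_force: [0.6, 1.3, 1.3]
gripper_width: -0.0
grip_force: 0.6
```

apply_moves(
  dp=[
    [0.018,0,0.04],
    [0.03,0,0.08],
    [0.038,0,0.12],
    [0.046,0,0.15],
    [0.05,0,0.165],
  ],
  rot=[
    [0,0,0],
    [0,0,0],
    [0,0,0],
    [0,0,0],
    [0,0,0],
  ],
  jaw=[1,1,1,1,1],
)

```text
time_s: 36.0
eef_pos: [0.4972, 0.0226, 0.0478]
ee_rot: [-3.141, -0.007, -3.08]
wrist_force: [-5.6, 1.4, 21.3]
gripper_width: -0.0001
grip_force: 11.0
```

```bash
python3 - <<'E'
from m import *
q=np.load('tray.npy')
chain([(*T(q,[[-.065,0,.048]])[0],183.6)])
E
```

```text
at [0.4972 0.0226 0.0478] [-179.96   -0.37 -176.44] t 36.0 w -0.0001 q [-0.02 -0.14  1.78 -0.    1.5  -1.65] F [-5.6  1.4 21.3]
dp [[-0.0046, 0.0028, -0.001]] rot [[-0.0005, -0.0041, -0.0005]]
```

```bash
python3 - <<'E'
from m import *
q=np.load('tray.npy')
bl=T(q,[[-.091,.065,0]])[0];br=T(q,[[-.091,-.065,0]])[0]; print(bl,br)
p=monitor.read_state()['eef_pos']
chain([(p[0]-.03,p[1],.2,183.6),(bl[0],bl[1],.2,145),(bl[0],bl[1],.2,104),(bl[0],bl[1],.16,93.6)])
E
```

```text
[0.46814743 0.08643672 0.        ] [ 0.47620226 -0.0433135   0.        ]
at [0.4972 0.0226 0.0478] [-179.96   -0.37 -176.44] t 36.0 w -0.0001 q [-0.02 -0.14  1.78 -0.    1.5  -1.65] F [-5.6  1.4 21.3]
dp [[0.1547, 0.0088, -0.76]] rot [[-0.0005, -0.0041, -0.0005]]
dp [[-0.0246, 0.3185, 0.0]] rot [[0.0, -0.0, 0.4289]]
dp [[0.0, 0.0, 0.0]] rot [[-0.0, -0.0, 0.4556]]
dp [[0.0, -0.0, 0.2]] rot [[-0.0, -0.0, 0.1156]]
```

apply_moves(
  dp=[
    [0,0,-0.15],
    [0.05,0,-0.35],
    [0.1,0,-0.55],
    [0.155,0,-0.76],
    [0.155,0,-0.76],
  ],
  rot=[
    [0,0,0],
    [0,0,0],
    [0,0,0],
    [0,0,0],
    [0,0,0],
  ],
  jaw=[1,1,1,0.5,0.5],
)

```text
time_s: 36.5
eef_pos: [0.4683, 0.0207, 0.2053]
ee_rot: [-3.14, 0.002, -3.08]
wrist_force: [-0.4, 0.1, 1.9]
gripper_width: 0.0283
grip_force: 0.0
```

apply_moves(
  dp=[
    [-0.01,0.1,0],
    [-0.025,0.2,0],
    [-0.025,0.32,0],
    [-0.025,0.32,0],
    [-0.025,0.32,0],
  ],
  rot=[
    [0,0,0.09],
    [0,0,0.18],
    [0,0,0.27],
    [0,0,0.36],
    [0,0,0.43],
  ],
  jaw=[0.5,0.5,0.5,0.5,0.5],
)

```text
time_s: 37.0
eef_pos: [0.4676, 0.0857, 0.1972]
ee_rot: [-3.135, -0.008, 2.524]
wrist_force: [-0.3, -0.1, 0.0]
gripper_width: 0.0429
grip_force: 0.0
```

apply_moves(
  dp=[
    [0,0,0],
    [0,0,0],
    [0,0,0],
    [0,0,0],
    [0,0,0],
  ],
  rot=[
    [0,0,0.09],
    [0,0,0.18],
    [0,0,0.27],
    [0,0,0.36],
    [0,0,0.45],
  ],
  jaw=[0.5,0.5,0.5,0.5,0.5],
)

```text
time_s: 37.5
eef_pos: [0.4676, 0.085, 0.1971]
ee_rot: [-3.131, -0.001, 1.816]
wrist_force: [0.9, -0.2, -0.5]
gripper_width: 0.0429
grip_force: 0.0
```

apply_moves(
  dp=[
    [0,0,0.1],
    [0,0,0.2],
    [0,0,0.2],
    [0,0,0.2],
  ],
  rot=[
    [0,0,0.09],
    [0,0,0.118],
    [0,0,0.118],
    [0,0,0.118],
  ],
  jaw=[0.5,0.5,0.5,0.5],
)

```text
time_s: 37.9
eef_pos: [0.4672, 0.0849, 0.1577]
ee_rot: [-3.131, 0.001, 1.637]
wrist_force: [0.2, -0.9, 0.3]
gripper_width: 0.0425
grip_force: 0.0
```

```bash
python3 - <<'E'
from m import *
q=np.load('tray.npy')
st,f=grab('wrist'); save(f,'w7')
bl=T(q,[[-.091,.065,.08],[-.091,-.065,.08]]); print(w2px(f,bl,st))
for b in blob(masks(f)['red'],60): print(b[0],b[1],b[2],px2w(f,b[2],.075,st), barpose(f,b[3],st,.075))
chain([(*bl[0][:2],.064,93.6)])
E
```

```text
[[258.52412831 201.40817119]
 [257.29715982 331.74835946]]
772 [251, 159, 18, 70] [260.01943005 194.5880829 ] [[0.46905439 0.09067796 0.075     ]] (array([0.4691, 0.0903]), np.float64(95.5))
677 [250, 289, 18, 55] [258.93057607 314.18906942] [[ 0.47658669 -0.02717345  0.075     ]] (array([ 0.4766, -0.0276]), np.float64(90.3))
at [0.4676 0.0849 0.1586] [-1.795e+02  3.000e-02  9.381e+01] t 37.95 w 0.0426 q [ 0.11 -0.24  1.68 -0.    1.72  0.04] F [0.6 0.3 1.1]
dp [[0.0075, 0.0072, 0.4731]] rot [[-0.0055, 0.0004, 0.0023]]
```

View pics/w7.png

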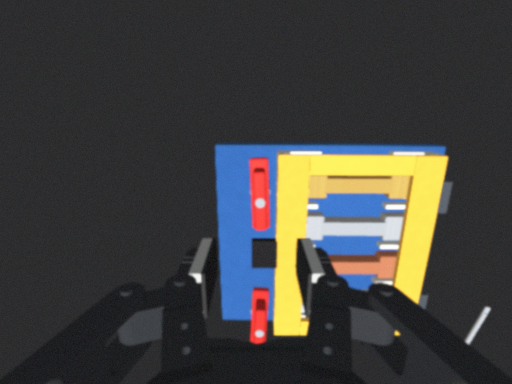

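apply_moves(
  dp=[
    [0.002,0.008,0.15],
    [0.002,0.008,0.3],
    [0.002,0.008,0.4],
    [0.002,0.008,0.47],
    [0.002,0.008,0.47],
  ],
  rot=[
    [-0.005,0,0.002],
    [-0.005,0,0.002],
    [-0.005,0,0.002],
    [-0.005,0,0.002],
    [-0.005,0,0.002],
  ],
  jaw=[0.5,0.5,0.5,0.5,0.6],
  newtons=20,
)

```text
time_s: 38.45
eef_pos: [0.4676, 0.0852, 0.0629]
ee_rot: [-3.138, 0.001, 1.633]
wrist_force: [-0.1, 0.2, -0.6]
gripper_width: 0.0341
grip_force: 0.0
```

apply_moves(
  dp=[
    [0,0,0],
    [0,0,0],
    [0,0,0],
    [0,0,0],
    [0,0,0],
  ],
  rot=[
    [0,0,0],
    [0,0,0],
    [0,0,0],
    [0,0,0],
    [0,0,0],
  ],
  jaw=[0.82,0.82,0.82,0.82,0.82],
)

```text
time_s: 38.95
eef_pos: [0.4685, 0.0854, 0.0646]
ee_rot: [-3.141, 0.001, 1.633]
wrist_force: [-0.1, 0.4, 0.4]
gripper_width: 0.0155
grip_force: 0.0
```

apply_moves(
  dp=[
    [0,0,0],
    [0,0,0],
    [0,0,0],
    [0,0,0],
    [0,0,0],
  ],
  rot=[
    [0,0,-0.09],
    [0,0,-0.18],
    [0,0,-0.27],
    [0,0,-0.36],
    [0,0,-0.45],
  ],
  jaw=[0.82,0.82,0.82,0.82,0.82],
)

```text
time_s: 39.45
eef_pos: [0.4697, 0.0851, 0.0645]
ee_rot: [3.14, 0.003, 2.345]
wrist_force: [5.6, -0.2, -2.3]
gripper_width: 0.0157
grip_force: 2.8
```

apply_moves(
  dp=[
    [0,0,0],
    [0,0,0],
    [0,0,0],
    [0,0,0],
    [0,0,0],
  ],
  rot=[
    [0,0,-0.09],
    [0,0,-0.18],
    [0,0,-0.27],
    [0,0,-0.36],
    [0,0,-0.45],
  ],
  jaw=[0.82,0.82,0.82,0.82,0.82],
)

```text
time_s: 39.95
eef_pos: [0.4697, 0.0861, 0.0647]
ee_rot: [3.14, 0.003, 3.052]
wrist_force: [5.3, 3.7, -1.4]
gripper_width: 0.0149
grip_force: 2.4
```

apply_moves(
  dp=[
    [0,0,0],
    [0,0,0],
    [0,0,0],
    [0,0,0],
  ],
  rot=[
    [0,0,-0.09],
    [0,0,-0.18],
    [0,0,-0.2],
    [0,0,-0.2],
  ],
  jaw=[0.82,0.82,0.82,0.82],
)

```text
time_s: 40.35
eef_pos: [0.4692, 0.0863, 0.0648]
ee_rot: [3.141, 0.002, -2.921]
wrist_force: [3.6, 4.4, 0.2]
gripper_width: 0.0152
grip_force: 1.9
```

apply_moves(
  dp=[
    [0,0,0],
    [0,0,0],
    [0,0,-0.25],
    [0,0,-0.5],
    [0,0,-0.5],
  ],
  rot=[
    [0,0,0],
    [0,0,0],
    [0,0,0],
    [0,0,0],
    [0,0,0],
  ],
  jaw=[0.7,0.6,0.6,0.5,0.5],
)

```text
time_s: 40.85
eef_pos: [0.4711, 0.0854, 0.1722]
ee_rot: [-3.139, 0.011, -2.923]
wrist_force: [0.1, 0.0, 0.4]
gripper_width: 0.0429
grip_force: 0.0
```

apply_moves(
  dp=[
    [0,0,0],
    [0,0,0],
    [0,0,0],
    [0,0,0],
    [0,0,0],
  ],
  rot=[
    [0,0,0.09],
    [0,0,0.18],
    [0,0,0.27],
    [0,0,0.36],
    [0,0,0.45],
  ],
  jaw=[0.5,0.5,0.5,0.5,0.5],
)

```text
time_s: 41.35
eef_pos: [0.4681, 0.0851, 0.1638]
ee_rot: [-3.14, -0.001, 2.647]
wrist_force: [0.5, 0.2, 0.7]
gripper_width: 0.0425
grip_force: 0.0
```

apply_moves(
  dp=[
    [0,0,0],
    [0,0,0],
    [0,0,0],
    [0,0,0],
    [0,0,0],
  ],
  rot=[
    [0,0,0.09],
    [0,0,0.18],
    [0,0,0.27],
    [0,0,0.36],
    [0,0,0.45],
  ],
  jaw=[0.5,0.5,0.5,0.5,0.5],
)

```text
time_s: 41.85
eef_pos: [0.4681, 0.0851, 0.1638]
ee_rot: [-3.14, 0.001, 1.941]
wrist_force: [0.2, 0.2, -0.3]
gripper_width: 0.0428
grip_force: 0.0
```

```bash
python3 - <<'E'
from m import *
chain([(.4775,-.0435,.165,93.6),(.4775,-.0435,.064,93.6)])
st,f=grab('wrist')
for b in blob(masks(f)['red'],60): print(b[0],b[1],b[2], barpose(f,b[3],st,.075))
E
```

```text
at [0.4681 0.0851 0.1638] [-1.7989e+02  3.0000e-02  1.1118e+02] t 41.85 w 0.0428 q [ 0.11 -0.25  1.67 -0.    1.72 -0.26] F [ 0.2  0.2 -0.3]
dp [[-0.6165, -0.1887, -0.0054]] rot [[-0.0011, 0.0005, 0.1954]]
dp [[0.0, -0.0, 0.505]] rot [[0.0, 0.0, 0.0]]
997 [225, 174, 67, 39] [259.54563691 193.30692076] (array([0.4687, 0.0906]), np.float64(178.5))
741 [205, 281, 31, 58] [219.11605938 308.06612686] (array([ 0.4747, -0.0313]), np.float64(91.7))
```

apply_moves(
  dp=[
    [-0.2,-0.06,0],
    [-0.4,-0.12,0],
    [-0.617,-0.189,0],
    [-0.617,-0.189,0],
    [-0.617,-0.189,0],
  ],
  rot=[
    [-0.001,0,0.09],
    [-0.001,0,0.18],
    [-0.001,0,0.195],
    [-0.001,0,0.195],
    [-0.001,0,0.195],
  ],
  jaw=[0.5,0.5,0.5,0.5,0.5],
)

```text
time_s: 42.4
eef_pos: [0.4783, -0.0441, 0.1639]
ee_rot: [-3.142, -0.0, 1.64]
wrist_force: [-0.6, 0.1, 0.6]
gripper_width: 0.0428
grip_force: 0.0
```

```bash
python3 - <<'E'
from m import *
st,f=grab('wrist'); print(w2px(f,[[.4775,-.0435,.08]],st))
for b in blob(masks(f)['red'],60): print(b[0],b[1],b[2], barpose(f,b[3],st,.075))
h=hsv(f)[...,1]; 
g=[(b[1],b[2]) for b in blob((h<90)&(hsv(f)[...,2]>90),8) if abs(b[2][0]-256)<20 and 170<b[2][1]<230]; print(g)
chain([(.4775,-.0435,.064,93.6)])
E
```

```text
[[255.30787984 199.92993381]]
881 [217, 17, 80, 28] [259.4846765   34.48354143] (array([0.4718, 0.0801]), np.float64(1.3))
480 [248, 158, 18, 42] [256.71041667 177.86666667] (array([ 0.4774, -0.0261]), np.float64(88.8))
341 [245, 200, 18, 28] [254.17008798 216.51026393] (array([ 0.4777, -0.0602]), np.float64(91.2))
[([270, 134, 4, 83], array([271.84545455, 172.54545455])), ([246, 186, 1, 8], array([246. , 189.5])), ([251, 197, 10, 9], array([255.44      , 200.86666667]))]
at [ 0.4783 -0.0432  0.164 ] [ 1.7999e+02 -1.0000e-02  9.4050e+01] t 42.45 w 0.0426 q [-0.16 -0.24  1.66  0.    1.72 -0.23] F [0.1 0.4 0.1]
dp [[-0.0015, -0.0043, 0.4999]] rot [[0.0001, -0.0001, 0.005]]
```

Pivot matches. Descend, close loosely, turn clockwise.

apply_moves(
  dp=[
    [0,-0.003,0.15],
    [0,-0.003,0.3],
    [0,-0.003,0.42],
    [0,-0.003,0.5],
    [0,-0.003,0.5],
  ],
  rot=[
    [0,0,0],
    [0,0,0],
    [0,0,0],
    [0,0,0],
    [0,0,0],
  ],
  jaw=[0.5,0.5,0.5,0.5,0.6],
)

```text
time_s: 42.95
eef_pos: [0.4762, -0.0416, 0.0612]
ee_rot: [-3.137, -0.001, 1.644]
wrist_force: [-0.1, -0.8, -0.2]
gripper_width: 0.0344
grip_force: 0.0
```

apply_moves(
  dp=[
    [0,0,0],
    [0,0,0],
    [0,0,0],
    [0,0,0],
  ],
  rot=[
    [0,0,0],
    [0,0,0],
    [0,0,0],
    [0,0,0],
  ],
  jaw=[0.82,0.82,0.82,0.82],
)

```text
time_s: 43.35
eef_pos: [0.4785, -0.0433, 0.0652]
ee_rot: [3.139, 0.001, 1.641]
wrist_force: [-0.3, -0.4, 0.4]
gripper_width: 0.0152
grip_force: 0.0
```

apply_moves(
  dp=[
    [0,0,0],
    [0,0,0],
    [0,0,0],
    [0,0,0],
    [0,0,0],
  ],
  rot=[
    [0,0,0.09],
    [0,0,0.18],
    [0,0,0.27],
    [0,0,0.36],
    [0,0,0.45],
  ],
  jaw=[0.82,0.82,0.82,0.82,0.82],
)

```text
time_s: 43.85
eef_pos: [0.4775, -0.0436, 0.0647]
ee_rot: [3.141, 0.001, 0.928]
wrist_force: [-4.0, -0.5, 2.2]
gripper_width: 0.0152
grip_force: 2.5
```

apply_moves(
  dp=[
    [0,0,0],
    [0,0,0],
    [0,0,0],
    [0,0,0],
    [0,0,0],
  ],
  rot=[
    [0,0,0.09],
    [0,0,0.18],
    [0,0,0.27],
    [0,0,0.36],
    [0,0,0.45],
  ],
  jaw=[0.82,0.82,0.82,0.82,0.82],
)

```text
time_s: 44.35
eef_pos: [0.4772, -0.0433, 0.0646]
ee_rot: [-3.141, 0.001, 0.221]
wrist_force: [-4.3, -0.1, 2.0]
gripper_width: 0.0155
grip_force: 2.7
```

apply_moves(
  dp=[
    [0,0,0],
    [0,0,0],
    [0,0,0],
    [0,0,0],
  ],
  rot=[
    [0,0,0.09],
    [0,0,0.18],
    [0,0,0.2],
    [0,0,0.2],
  ],
  jaw=[0.82,0.82,0.82,0.82],
)

```text
time_s: 44.75
eef_pos: [0.4776, -0.0431, 0.0645]
ee_rot: [-3.141, 0.0, -0.087]
wrist_force: [-2.2, 1.6, 1.2]
gripper_width: 0.0153
grip_force: 1.3
```

apply_moves(
  dp=[
    [0,0,0],
    [0,0,0],
    [0,0,-0.25],
    [0,0,-0.5],
    [0,0,-0.5],
  ],
  rot=[
    [0,0,0],
    [0,0,0],
    [0,0,0],
    [0,0,0],
    [0,0,0],
  ],
  jaw=[0.7,0.6,0.6,0.5,0.5],
)

```text
time_s: 45.25
eef_pos: [0.4812, -0.0439, 0.1727]
ee_rot: [3.14, -0.014, -0.087]
wrist_force: [1.1, 0.4, 1.2]
gripper_width: 0.0423
grip_force: 0.0
```

```bash
python3 - <<'E'
from m import *
chain([])
st,f=grab('wrist')
for b in blob(masks(f)['red'],60): print(b[0],b[1],b[2], barpose(f,b[3],st,.075))
s,g=grab('side'); save(g,'d8')
a=cv2.imread('pics/d8.png')[90:250,180:340]; cv2.imwrite('pics/d8z.png',cv2.resize(a,(600,600),interpolation=cv2.INTER_CUBIC))
E
```

```text
at [ 0.4812 -0.0439  0.1727] [179.92  -0.83  -4.97] t 45.25 w 0.0423 q [-0.16 -0.24  1.65 -0.    1.72  1.5 ] F [1.1 0.4 1.2]
411 [243, 171, 28, 60] [257.28467153 197.06326034] (array([ 0.4817, -0.0463]), np.float64(10.0))
1403 [100, 185, 37, 66] [118.18032787 218.37205987] (array([0.4724, 0.0798]), np.float64(175.9))
```

View pics/d8z.png

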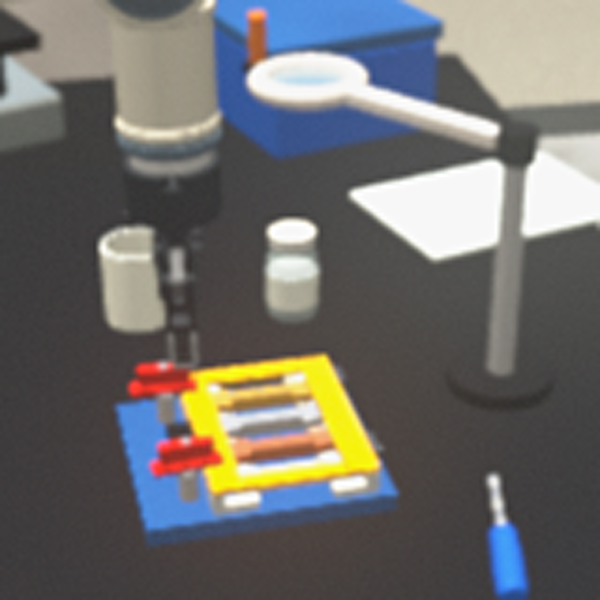

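```bash
python3 - <<'E'
from m import *
_,a=grab('scene');_,b=grab('side')
U=[]
for f in (a,b):
    h=hsv(f); m=(h[...,0]<16)&(h[...,0]>4)&(h[...,1]>150)&(h[...,2]>100); m[170:]=0
    c=[x for x in blob(m,20)]; print([(x[0],x[1],x[2].round(1)) for x in c]); U.append(c)
for x in U[0]:
    for y in U[1]:
        p,r=tri([a,b],[x[2],y[2]]); 
        if r<.01: print(p,r, np.hypot(*(p[:2]-[.814,.122])), np.degrees(np.arctan2(p[1]-.122,p[0]-.814)))
chain([(.46,.0,.36,35),(.48,.14,.42,75),(.54,.29,.42,112),(.6038,.3816,.42,129),(.6038,.3816,.285,129)])
P=(.814,.122); A=np.linspace(129,201.9,16)[1:]
chain([arc(P,.334,.285,A[i:i+5]) for i in (0,5,10)],start=(.6038,.3816,.285,129))
E
```

```text
[(np.int32(108), [413, 144, 10, 18], array([417.3, 152.9]))]
[(np.int32(35), [247, 94, 3, 12], array([248. ,  99.4]))]
[0.60752672 0.38927615 0.29680218] 0.0014147375980112485 0.33773918510695017 127.68641545706008
at [ 0.4776 -0.0433  0.1631] [ 1.7999e+02  4.0000e-02 -4.9900e+00] t 45.45 w 0.0427 q [-0.16 -0.24  1.66 -0.    1.72  1.5 ] F [-0.7  0.7 -0.7]
dp [[-0.1071, -0.208, -0.9846]] rot [[0.0, 0.0005, -0.4443]]
dp [[0.4834, -0.516, -0.3]] rot [[-0.0, 0.0, -0.4444]]
dp [[0.8021, 0.0957, 0.0]] rot [[0.0, 0.0, -0.4111]]
dp [[0.3052, 0.4673, 0.0]] rot [[0.0, 0.0, -0.1889]]
dp [[0.0, -0.0, 0.675]] rot [[0.0, 0.0, 0.0]]
dp [[-0.0062, -0.1416, -0.0], [-0.0241, -0.282, -0.0], [-0.0539, -0.4205, -0.0], [-0.0954, -0.5559, -0.0], [-0.1481, -0.6873, -0.0]] rot [[-0.0, 0.0, -0.054], [-0.0, 0.0, -0.108], [0.0, 0.0, -0.162], [-0.0, 0.0, -0.216], [-0.0, 0.0, -0.27]]
dp [[-0.006, -0.1415, -0.0], [-0.024, -0.282, -0.0], [-0.0538, -0.4204, -0.0], [-0.0952, -0.5558, -0.0], [-0.148, -0.6872, -0.0]] rot [[-0.0, 0.0, -0.054], [0.0, 0.0, -0.108], [0.0, 0.0, -0.162], [0.0, 0.0, -0.216], [0.0, 0.0, -0.27]]
dp [[-0.006, -0.1415, -0.0], [-0.024, -0.282, -0.0], [-0.0538, -0.4204, -0.0], [-0.0952, -0.5558, -0.0], [-0.148, -0.6872, -0.0]] rot [[-0.0, 0.0, -0.054], [-0.0, 0.0, -0.108], [-0.0, 0.0, -0.162], [-0.0, 0.0, -0.216], [-0.0, 0.0, -0.27]]
```

apply_moves(
  dp=[
    [0,-0.05,-0.25],
    [-0.03,-0.1,-0.5],
    [-0.06,-0.15,-0.75],
    [-0.1,-0.2,-0.98],
    [-0.1,-0.2,-0.98],
  ],
  rot=[
    [0,0,-0.09],
    [0,0,-0.18],
    [0,0,-0.27],
    [0,0,-0.36],
    [0,0,-0.444],
  ],
  jaw=[0.5,0.3,0,0,0],
)

```text
time_s: 45.95
eef_pos: [0.4614, -0.0008, 0.3665]
ee_rot: [3.135, -0.008, 0.617]
wrist_force: [-0.7, -0.3, 0.5]
gripper_width: 0.0853
grip_force: 0.0
```

apply_moves(
  dp=[
    [0.1,-0.1,-0.1],
    [0.2,-0.2,-0.2],
    [0.3,-0.32,-0.3],
    [0.4,-0.43,-0.3],
    [0.483,-0.516,-0.3],
  ],
  rot=[
    [0,0,-0.09],
    [0,0,-0.18],
    [0,0,-0.27],
    [0,0,-0.36],
    [0,0,-0.444],
  ],
  jaw=[0,0,0,0,0],
)

```text
time_s: 46.45
eef_pos: [0.4817, 0.1399, 0.4189]
ee_rot: [-3.141, 0.001, 1.314]
wrist_force: [0.6, -0.3, -0.7]
gripper_width: 0.0854
grip_force: 0.0
```

apply_moves(
  dp=[
    [0.16,0.02,0],
    [0.32,0.04,0],
    [0.48,0.06,0],
    [0.64,0.08,0],
    [0.8,0.096,0],
  ],
  rot=[
    [0,0,-0.09],
    [0,0,-0.18],
    [0,0,-0.27],
    [0,0,-0.36],
    [0,0,-0.411],
  ],
  jaw=[0,0,0,0,0],
)

```text
time_s: 46.95
eef_pos: [0.5421, 0.2891, 0.4177]
ee_rot: [-3.139, 0.001, 1.958]
wrist_force: [1.2, 0.1, 0.7]
gripper_width: 0.0856
grip_force: 0.0
```

```bash
python3 - <<'E'
from m import *
h=(.6055,.3855)
chain([(*h,.42,128.5),(*h,.287,128.5)])
P=(.813,.124); A=np.linspace(128.5,202.2,16)[1:]
s=(*h,.287,128.5)
chain([arc(P,.334,.287,A[i:i+5]) for i in (0,5,10)],start=s)
E
```

```text
at [0.5421 0.2891 0.4177] [-1.7983e+02  5.0000e-02  1.1221e+02] t 46.95 w 0.0856 q [ 0.43  0.28  0.68 -0.    2.19  0.05] F [1.2 0.1 0.7]
dp [[0.3263, 0.4753, -0.0132]] rot [[-0.002, 0.0002, -0.181]]
dp [[-0.0, -0.0, 0.665]] rot [[0.0, 0.0, 0.0]]
dp [[-0.0053, -0.145, -0.0], [-0.0236, -0.287, -0.0], [-0.0541, -0.4269, -0.0], [-0.0964, -0.5637, -0.0], [-0.1503, -0.6963, -0.0]] rot [[-0.0, 0.0, -0.0546], [-0.0, 0.0, -0.1092], [-0.0, 0.0, -0.1638], [-0.0, 0.0, -0.2184], [-0.0, 0.0, -0.273]]
dp [[-0.0061, -0.143, -0.0], [-0.0245, -0.285, -0.0], [-0.055, -0.4249, -0.0], [-0.0973, -0.5617, -0.0], [-0.1512, -0.6943, -0.0]] rot [[0.0, 0.0, -0.0546], [0.0, 0.0, -0.1092], [0.0, 0.0, -0.1638], [0.0, 0.0, -0.2184], [0.0, 0.0, -0.273]]
dp [[-0.0061, -0.143, -0.0], [-0.0245, -0.285, -0.0], [-0.055, -0.4249, -0.0], [-0.0973, -0.5617, -0.0], [-0.1512, -0.6943, -0.0]] rot [[0.0, 0.0, -0.0546], [-0.0, 0.0, -0.1092], [-0.0, 0.0, -0.1638], [0.0, 0.0, -0.2184], [0.0, 0.0, -0.273]]
```

apply_moves(
  dp=[
    [0.1,0.16,-0.01],
    [0.2,0.32,-0.01],
    [0.326,0.475,-0.01],
    [0.326,0.475,-0.01],
    [0.326,0.475,-0.01],
  ],
  rot=[
    [-0.002,0,-0.09],
    [-0.002,0,-0.18],
    [-0.002,0,-0.18],
    [-0.002,0,-0.18],
    [-0.002,0,-0.18],
  ],
  jaw=[0,0,0,0,0],
)

```text
time_s: 47.45
eef_pos: [0.6008, 0.3813, 0.4099]
ee_rot: [-3.141, 0.0, 2.237]
wrist_force: [-0.5, 0.4, 0.7]
gripper_width: 0.0852
grip_force: 0.0
```

```bash
python3 - <<'E'
from m import *
chain([(.6055,.3855,.287,128.5)])
st,f=grab('wrist'); print(w2px(f,[[.6055,.3855,.321]],st))
h=hsv(f); m=(h[...,0]<16)&(h[...,0]>4)&(h[...,1]>130)&(h[...,2]>100)
for b in blob(m,60): print(b[0],b[1],b[2])
E
```

```text
at [0.6008 0.3813 0.4099] [-1.7997e+02  2.0000e-02  1.2816e+02] t 47.45 w 0.0852 q [ 0.52  0.67  0.17 -0.    2.3  -0.15] F [-0.5  0.4  0.7]
dp [[0.0023, 0.0319, 0.6145]] rot [[-0.0003, 0.0003, -0.0038]]
[[264.33070849 198.6273915 ]]
589 [256, 174, 22, 36] [266.03056027 192.26994907]
132 [110, 265, 16, 14] [117.8030303 271.5      ]
```

apply_moves(
  dp=[
    [0,0.035,0.2],
    [0,0.035,0.4],
    [0.003,0.035,0.61],
    [0.003,0.035,0.61],
    [0.003,0.035,0.61],
  ],
  rot=[
    [0,0,0],
    [0,0,0],
    [0,0,0],
    [0,0,0],
    [0,0,0],
  ],
  jaw=[0,0,0,0.3,0.6],
)

```text
time_s: 48.0
eef_pos: [0.6058, 0.3846, 0.2983]
ee_rot: [3.128, 0.002, 2.235]
wrist_force: [-1.2, 0.2, 1.3]
gripper_width: 0.059
grip_force: 0.0
```

apply_moves(
  dp=[
    [0,0,0],
    [0,0,0],
    [0,0,0],
    [0,0,0],
    [0,0,0],
  ],
  rot=[
    [0,0,0],
    [0,0,0],
    [0,0,0],
    [0,0,0],
    [0,0,0],
  ],
  jaw=[0.6,0.6,0.6,0.6,0.6],
)

```text
time_s: 48.5
eef_pos: [0.6061, 0.3857, 0.2949]
ee_rot: [3.131, 0.002, 2.236]
wrist_force: [0.2, 0.1, 0.3]
gripper_width: 0.0344
grip_force: 0.0
```

```bash
python3 - <<'E'
from m import *
P=(.813,.124); A=np.linspace(128.5,202.2,16)[1:]
chain([arc(P,.334,.287,A[i:i+5]) for i in (0,5,10)])
E
```

```text
at [0.6061 0.3857 0.2949] [1.7941e+02 1.0000e-01 1.2812e+02] t 48.5 w 0.0344 q [ 0.52  0.46  0.68 -0.    1.99 -0.15] F [0.2 0.1 0.3]
dp [[-0.005, -0.1482, 0.0379], [-0.0243, -0.29, 0.0364], [-0.0557, -0.4297, 0.0351], [-0.099, -0.5662, 0.0338], [-0.1537, -0.6984, 0.0325]] rot [[0.0065, 0.0015, -0.0589], [0.0064, 0.0017, -0.1135], [0.0063, 0.002, -0.168], [0.0062, 0.0023, -0.2226], [0.0062, 0.0026, -0.2772]]
dp [[-0.0061, -0.143, -0.0], [-0.0245, -0.285, -0.0], [-0.055, -0.4249, -0.0], [-0.0973, -0.5617, -0.0], [-0.1512, -0.6943, -0.0]] rot [[0.0, 0.0, -0.0546], [0.0, 0.0, -0.1092], [0.0, 0.0, -0.1638], [0.0, 0.0, -0.2184], [0.0, 0.0, -0.273]]
dp [[-0.0061, -0.143, -0.0], [-0.0245, -0.285, -0.0], [-0.055, -0.4249, -0.0], [-0.0973, -0.5617, -0.0], [-0.1512, -0.6943, -0.0]] rot [[0.0, 0.0, -0.0546], [-0.0, 0.0, -0.1092], [-0.0, 0.0, -0.1638], [0.0, 0.0, -0.2184], [0.0, 0.0, -0.273]]
```

apply_moves(
  dp=[
    [-0.005,-0.148,0.035],
    [-0.024,-0.29,0.035],
    [-0.056,-0.43,0.035],
    [-0.099,-0.566,0.034],
    [-0.154,-0.698,0.033],
  ],
  rot=[
    [0.006,0.001,-0.059],
    [0.006,0.002,-0.114],
    [0.006,0.002,-0.168],
    [0.006,0.002,-0.223],
    [0.006,0.002,-0.277],
  ],
  jaw=[0.6,0.6,0.6,0.6,0.6],
)

```text
time_s: 49.0
eef_pos: [0.5143, 0.2749, 0.2862]
ee_rot: [3.142, 0.0, 2.676]
wrist_force: [2.8, 1.8, 1.8]
gripper_width: 0.0342
grip_force: 1.0
```

apply_moves(
  dp=[
    [-0.006,-0.143,0],
    [-0.024,-0.285,0],
    [-0.055,-0.425,0],
    [-0.097,-0.562,0],
    [-0.151,-0.694,0],
  ],
  rot=[
    [0,0,-0.055],
    [0,0,-0.109],
    [0,0,-0.164],
    [0,0,-0.218],
    [0,0,-0.273],
  ],
  jaw=[0.6,0.6,0.6,0.6,0.6],
)

```text
time_s: 49.5
eef_pos: [0.4785, 0.1374, 0.2869]
ee_rot: [3.141, 0.0, 3.105]
wrist_force: [1.8, 2.2, -0.3]
gripper_width: 0.0346
grip_force: 1.0
```

```bash
python3 - <<'E'
from m import *
P=(.813,.124); A=np.linspace(128.5,202.2,16)[1:]
chain([arc(P,.334,.287,A[10:13]),arc(P,.334,.287,[*A[13:14],200,201,202,202])])
E
```

```text
at [0.4785 0.1374 0.2869] [1.7998e+02 2.0000e-02 1.7789e+02] t 49.5 w 0.0346 q [ 0.21 -0.16  1.38  0.    1.92 -1.32] F [ 1.8  2.2 -0.3]
dp [[-0.0095, -0.1407, -0.0008], [-0.0272, -0.2828, -0.0008], [-0.0571, -0.4228, -0.0009]] rot [[0.0002, 0.0003, -0.0518], [0.0002, 0.0003, -0.1063], [0.0002, 0.0003, -0.1609]]
dp [[-0.0061, -0.143, -0.0], [-0.0148, -0.2216, -0.0], [-0.0189, -0.2505, -0.0], [-0.0235, -0.2793, -0.0], [-0.0235, -0.2793, -0.0]] rot [[0.0, 0.0, -0.0546], [0.0, 0.0, -0.0847], [0.0, 0.0, -0.0959], [0.0, 0.0, -0.107], [0.0, 0.0, -0.107]]
```

apply_moves(
  dp=[
    [-0.009,-0.14,0],
    [-0.027,-0.283,0],
    [-0.057,-0.423,0],
  ],
  rot=[
    [0,0,-0.052],
    [0,0,-0.106],
    [0,0,-0.161],
  ],
  jaw=[0.6,0.6,0.6],
)

```text
time_s: 49.8
eef_pos: [0.4866, 0.0522, 0.2871]
ee_rot: [3.141, 0.001, -2.926]
wrist_force: [1.2, 2.2, -0.1]
gripper_width: 0.0339
grip_force: 1.0
```

apply_moves(
  dp=[
    [-0.006,-0.143,0],
    [-0.015,-0.222,0],
    [-0.019,-0.25,0],
    [-0.0235,-0.279,0],
    [-0.0235,-0.279,0],
  ],
  rot=[
    [0,0,-0.055],
    [0,0,-0.085],
    [0,0,-0.096],
    [0,0,-0.107],
    [0,0,-0.107],
  ],
  jaw=[0.6,0.6,0.6,0.6,0.6],
)

```text
time_s: 50.3
eef_pos: [0.5034, -0.0009, 0.2867]
ee_rot: [-3.141, -0.0, -2.763]
wrist_force: [-0.0, 0.0, -0.6]
gripper_width: 0.0343
grip_force: 0.0
```

```bash
python3 - <<'E'
from m import *
chain([])
_,a=grab('scene');_,b=grab('side')
U=[]
for f in (a,b):
    h=hsv(f); m=(h[...,0]<16)&(h[...,0]>4)&(h[...,1]>140)&(h[...,2]>100); m[170:]=0;m[:,:220]=0
    c=[x for x in blob(m,8)]; print([(x[0],x[1],x[2].round(1)) for x in c]); U.append(c)
for x in U[0]:
    for y in U[1]:
        p,r=tri([a,b],[x[2],y[2]]); 
        if r<.01: print(p,r, np.hypot(*(p[:2]-[.813,.124])), np.degrees(np.arctan2(p[1]-.124,p[0]-.813))%360)
E
```

```text
at [ 0.5034 -0.0009  0.2867] [-1.7995e+02 -1.0000e-02 -1.5828e+02] t 50.3 w 0.0343 q [-0.07 -0.15  1.37 -0.    1.92 -2.02] F [-0.   0.  -0.6]
[(np.int32(118), [282, 149, 8, 20], array([285.3, 158.5]))]
[(np.int32(68), [228, 130, 7, 20], array([230.4, 140.7]))]
[0.49689743 0.00827986 0.29364485] 0.002533203657812129 0.33661845507456223 200.10687805362184
```

apply_moves(
  dp=[
    [0,0.015,-0.1],
    [0,0.015,-0.3],
    [0,0.015,-0.5],
    [0.2,0,-0.65],
    [0.4,0,-0.65],
  ],
  rot=[
    [0,0,0],
    [0,0,0],
    [0,0,0],
    [0,0,0],
    [0,0,0],
  ],
  jaw=[0.55,0.5,0.5,0.3,0],
)

```text
time_s: 50.9
eef_pos: [0.4288, -0.0301, 0.4206]
ee_rot: [-3.138, 0.005, -2.761]
wrist_force: [-1.2, -0.6, 1.5]
gripper_width: 0.0702
grip_force: 0.0
```

apply_moves(
  dp=[
    [0,0,0],
    [0,0,0],
    [0,0,0],
  ],
  rot=[
    [0,0,0],
    [0,0,0],
    [0,0,0],
  ],
  jaw=[0,0,0],
)

```text
time_s: 51.2
eef_pos: [0.4293, -0.0299, 0.4161]
ee_rot: [-3.141, -0.001, -2.762]
wrist_force: [0.4, -0.7, 0.3]
gripper_width: 0.0854
grip_force: 0.0
```

```bash
python3 - <<'E'
from m import *
chain([])
_,a=grab('scene');_,b=grab('side'); save(b,'d9'); save(a,'s9')
A=cv2.resize(cv2.imread('pics/d9.png')[100:260,200:360],(400,400)); B=cv2.resize(cv2.imread('pics/s9.png')[130:290,240:400],(400,400))
cv2.imwrite('pics/f9.png',np.hstack([A,B]))
for f in (a,b):
    for x in finder.outline_of('lens',f): print(round(x['p'],2),x['box'])
print(w2px(a,[.563,.0272,.262]),w2px(b,[.563,.0272,.262]))
E
```

```text
at [ 0.4293 -0.0299  0.4161] [-1.7998e+02 -4.0000e-02 -1.5824e+02] t 51.2 w 0.0854 q [-0.15 -0.23  1.2  -0.    2.17 -2.1 ] F [ 0.4 -0.7  0.3]
0.7 [280.5, 148.3, 389.1, 229.0]
0.8 [227.3, 125.6, 321.7, 155.9]
[[300.48839083 178.19050404]] [[250.69171061 145.2567407 ]]
```

View pics/f9.png

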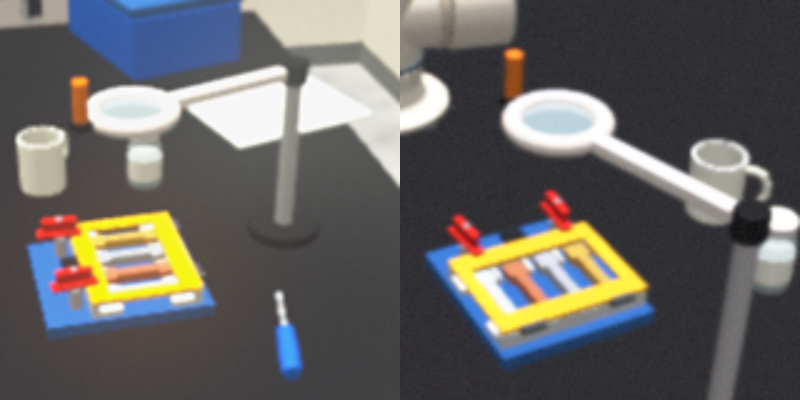

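```bash
python3 -c "
from workcell import bot
print(bot.sign_off())"
```

```text
the job is handed in; nothing more can be done
None
```

I handed the job in at about 51 s: all four bars lie flat in their own slots, the frame is shut, both turnbuttons stand across it, and the lens is back within roughly 10 mm of the tray's middle. The arm is clear of everything and never went near the jar, mug or screwdriver. All of this is from my own camera checks, because the sign-off returned no verdict.

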